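File the cutting dies in their drawer and shut it

ROBOT

A 6-joint arm with a two-finger parallel gripper is mounted at the origin on the work surface. World frame = base frame: x ahead of the robot, y to its left, z up, the work surface at z = 0. Lengths are in m, angles in rad, forces in N, time in s.
With the tool pointing down it reaches from about 0.375 to 0.925 m from the base axis. Payload 5.7 kg.
Tool frame: the origin (TCP) lies midway between the tips of the shut fingers; the grasp point (between the pads) lies 19 mm behind it; z points along the fingers, x is the direction in which the jaws open and shut, and the axes are right-handed (so a half turn about z gives the same grasp; the last joint's range is limited). The gripper opens to 88 mm and grips with 3 to 60 N. Pads are 20 mm wide; open, the fingers measure 115 mm over their backs; the gripper's body (75 mm by 178 mm) begins 61 mm behind the grasp point.
Start: joints at [1.034, 0.359, 1.51, -0, 1.272, -0.115], TCP at [0.246, 0.547, 0.223] pointing down, gripper open.
Joint ranges: [-2.97, 2.97], [-1.01, 2.36], [0.21, 2.38], [-0.96, 4.11], [0.2, 2.71], [-2.98, 2.98]. Speed limits (rad/s): [2.39, 2.39, 3.14, 3.14, 3.14, 3.14].

INTERFACE

Orientations are given as a 3x3 rotation matrix whose columns are the frame's x, y, z axes.
In Python, from station import r, imaging, workorder, spotter gives the robot as it stands.
- The arm moves only by the tool step_arm, never from a script. Its argument "motion" is a list of rows, each an object of numbers: "tx", "ty", "tz": the shift along the tool's x, y, z scaled (see below); "rx", "ry", "rz": the turn, a rotation vector about the tool's x, y, z scaled (see below); "fingers": the closure, from 0 (fully open) to 1 (shut). A call has 1 to 8 rows; each row is the pose to reach, as a shift and turn from the pose commanded when the call began, along the tool's axes at that moment; what a row does not reach only later rows make up. The controller multiplies each number of a shift by 50 cm and each number of a turn by 45 degrees. A row lasts 1/8 s, in which the tool goes at most 62.5 mm and 10.7 degrees, less where a joint would pass 70% of its speed; a pose out of reach is approached as far as the arm can. A call with a number of a shift or a turn outside -1 to 1 is refused whole. A call with a gripper value outside its range is refused whole. The fingers move at their own pace and stop on an object; "force" is the grip in N (left out, the last holds). Time passes only in rows, so rows that repeat a pose let the fingers close. It gives the time, the measured TCP pose, the force and the opening at its end, in the units of the state.
- r.sense(): the state, without advancing time (a new reading comes with each control period).
- imaging.get_image(name): name is "side" or "top"; returns the picture (400x640x3 uint8, blue, green, red); there is no depth.
- imaging.calibration(name): a dict with "intrinsics" (3x3 intrinsics, pixels), "dist" ([k1, k2, p1, p2, k3] as OpenCV has them; the pictures are not rectified), "position" and "attitude" of the camera in the world. Camera axes: x right, y down, z forward; pixel columns grow to the right and rows downward; lengths in m; the calibration is good to about 2 mm. A picture is of the moment at which its call begins. calibration takes no time and is no camera call.
- workorder.hand_in(): hands the job in, once; it reports no verdict.
Trained networks look in the newest picture that a camera, given by its name, has taken for a name from the list of things; names that differ only in an ending like _2 or _b are one class to them, and where a whole thing is asked for, a point or a joint stands for the part that bears it (a point fixed in the world has none). Each returns a list of dicts, best first, with "p" (0 to 1); they miss things now and then, are a little off and sometimes report something else, mostly with a low value. They report only what shows in the picture. A call takes as long as a camera call. They do not tell look-alikes from the thing itself.
- spotter.recognise(camera, query): "point" ([column, row] in pixels, amid what is visible of it).
- spotter.masks_of(camera, query): "mask" (400x640 bool, what is visible of it) and "point" ([column, row] in pixels, amid what is visible of it).
The state is a dict: "time": time; "joint_positions": joint angles; "qd": joint speeds; "tau": joint torques, N m; "eef_pos": TCP position; "orientation": TCP orientation; "wrist_force": force on the tool from outside, world axes, zero at the start; "moment": the same for the moment, N m; "width": opening from 0.0 (shut) to 1.0 (fully open).
Only numpy, scipy, OpenCV 4.12 (cv2) and the standard library are available. Lean on these libraries where they do the work, as an engineer would, in place of code of your own. Each camera call takes 0.05 s, during which the arm holds its last target. There are 200 camera calls.

TASK

Put the die set away: take each cutting die out of the wooden holding rack and slide it upright, fully down, into a slot of the open drawer that fits its thickness (no board in a wider slot; each slot takes one), and lay the hand roller in the drawer's open tray. Then push the drawer fully home on its catch, without slamming it and without knocking over the glue bottle.

Things in the scene. Friction and masses are not known exactly. Their poses are not given: they have to be found in the camera images.
- die_8a_mid (a point): Centre of die_8a: a flat plywood steel-rule die board, 110 mm long (own x) x 8 mm thick (own y) x 85 mm high (own z, up as it stands), with a thin dark cutting outline on its faces; 0.07 to 0.22 kg. Belongs in a slot for 8 mm. Starts standing upright in one of the five grooves of the holding rack (any groove). None if this board is absent.
- die_8b_mid (a point): Centre of die_8b: a flat plywood steel-rule die board, 110 mm long (own x) x 8 mm thick (own y) x 85 mm high (own z, up as it stands), with a thin dark cutting outline on its faces; 0.07 to 0.22 kg. Belongs in a slot for 8 mm. Starts standing upright in one of the five grooves of the holding rack (any groove). None if this board is absent.
- die_13a_mid (a point): Centre of die_13a: a flat plywood steel-rule die board, 110 mm long (own x) x 13 mm thick (own y) x 85 mm high (own z, up as it stands), with a thin dark cutting outline on its faces; 0.07 to 0.22 kg. Belongs in a slot for 13 mm. Starts standing upright in one of the five grooves of the holding rack (any groove). None if this board is absent.
- die_13b_mid (a point): Centre of die_13b: a flat plywood steel-rule die board, 110 mm long (own x) x 13 mm thick (own y) x 85 mm high (own z, up as it stands), with a thin dark cutting outline on its faces; 0.07 to 0.22 kg. Belongs in a slot for 13 mm. Starts standing upright in one of the five grooves of the holding rack (any groove). None if this board is absent.
- die_18_mid (a point): Centre of die_18: a flat plywood steel-rule die board, 110 mm long (own x) x 18 mm thick (own y) x 85 mm high (own z, up as it stands), with a thin dark cutting outline on its faces; 0.07 to 0.22 kg. Belongs in a slot for 18 mm. Starts standing upright in one of the five grooves of the holding rack (any groove). None if this board is absent.
- slot_1 (a point): Slot of 10.5 mm width for boards 8 mm thick, in the slotted wooden block of the drawer: the point is the middle of the slot's floor (moves with the drawer). x runs along the slot into the cabinet, y across it, z up. The slot is 142 mm long and 38 mm deep, open above, closed by the drawer's front and back; the wood between slots is 28 mm wide and its top is level with the slot's mouth.
- slot_2 (a point): Slot of 10.5 mm width for boards 8 mm thick, in the slotted wooden block of the drawer: the point is the middle of the slot's floor (moves with the drawer). x runs along the slot into the cabinet, y across it, z up. The slot is 142 mm long and 38 mm deep, open above, closed by the drawer's front and back; the wood between slots is 28 mm wide and its top is level with the slot's mouth.
- slot_3 (a point): Slot of 15.5 mm width for boards 13 mm thick, in the slotted wooden block of the drawer: the point is the middle of the slot's floor (moves with the drawer). x runs along the slot into the cabinet, y across it, z up. The slot is 142 mm long and 38 mm deep, open above, closed by the drawer's front and back; the wood between slots is 28 mm wide and its top is level with the slot's mouth.
- slot_4 (a point): Slot of 15.5 mm width for boards 13 mm thick, in the slotted wooden block of the drawer: the point is the middle of the slot's floor (moves with the drawer). x runs along the slot into the cabinet, y across it, z up. The slot is 142 mm long and 38 mm deep, open above, closed by the drawer's front and back; the wood between slots is 28 mm wide and its top is level with the slot's mouth.
- slot_5 (a point): Slot of 20.5 mm width for boards 18 mm thick, in the slotted wooden block of the drawer: the point is the middle of the slot's floor (moves with the drawer). x runs along the slot into the cabinet, y across it, z up. The slot is 142 mm long and 38 mm deep, open above, closed by the drawer's front and back; the wood between slots is 28 mm wide and its top is level with the slot's mouth.
- tray (a point): Middle of the floor of the drawer's open tray compartment, beside the slots (the cabinet's right-hand side seen from the robot, -y): 142 mm (x) by about 109 mm (y) inside, walls 38 to 40 mm high. Axes as for the slots.
- brayer_grip (a point): Middle of the wooden handle of the brayer (small hand roller): handle 54 mm long, 24 mm thick, along its own x, axis 24 mm above what it rests on; the 56 mm wide, 36 mm thick black rubber roller lies at own +x (its axle 58 mm from this point). Whole tool 102 mm long (26 mm behind this point, 76 mm ahead of it), 64 mm wide, 0.16 kg. Starts lying on the bench on its roller and steel rest.
- drawer_bar (a point): Middle of the drawer's horizontal steel bar handle: 110 mm long along own y, about 10 mm thick, its axis 35 mm in front of the drawer's front panel and 92 mm above the bench. Own x points into the cabinet, the direction in which the drawer shuts. The panel's top is 120 mm above the bench; the cabinet's top 140 mm, its front edge just behind the panel when the drawer is shut.
- die_drawer (a joint): How far the drawer is pushed in, in m: 0 is fully out, 0.165 is fully home on its ball catch; it starts between 0 and 0.025. It runs with about 1.5 N of friction; the catch adds a hump of a few N in the last 12 mm and then pulls the drawer home.
- hold_rack: Wooden holding rack, 70 mm (own x) by 258 mm (own y): five grooves 20 mm wide, 28 mm deep, 52 mm apart, running along own x, their floors 12 mm above the bench, wood between them 40 mm high. Origin under its centre. Fixed to the bench.
- die_cabinet: Plywood cabinet of one drawer, fixed, 185 mm deep, 374 mm wide, 140 mm high. Origin at bench height under the middle of its front face; own x points into the cabinet. A ribbon spool and a jar stand on it.
- glue_bottle: White glue bottle with red cap, 140 mm high, 54 mm thick, standing upright near the drawer's right front corner, not part of the job. Origin under its centre.
Mind the look-alikes: they are no part of the job. Of the things that look like the part that bears brayer_grip, the smaller one is meant.

How it is judged:
By the outcome, as a careful person would: the job done as asked, in the order asked, and still so for the second after the job is handed in, with the robot touching nothing.
Of die_8a, die_8b, die_13a, die_13b, die_18 only 4 to 5 are there at a start; the rules pass over those that are not, and their reading is None.
At some moment in a run one of brayer may be knocked a few centimetres aside while the robot is not near it.
Once in a run the grip may slacken for a moment while it holds something.
It also fails if it takes over 210 s, if anything falls off the work surface, if the arm or the gripper's body presses on something with over 40 N, if the wrist force passes 120 N, or if a joint passes its speed limit or range.

## Working session

There is one attempt and no reset: what is moved stays moved. The work goes in short steps, Python scripts to look and compute and a tool call to move; the robot and the scene stay as the last step left them, time stands still between calls to the robot, and variables do not carry over. Pictures are saved under pics/ and viewed, about 12 in all and at most 16, crops included, and the job is handed in when it is done.

Besides the shell and the picture viewer there is one more tool, called as name([rows], argument=value, ...), one row to a line, values as JSON. step_arm: Moves the arm, as the interface text tells. Shifts and turns lie within -1 to 1; 1 stands for 50 cm of shift or 45 degrees of turn. Its arguments: {"type":"object","properties":{"motion":{"type":"array","items":{"type":"object","properties":{"tx":{"type":"number"},"ty":{"type":"number"},"tz":{"type":"number"},"rx":{"type":"number"},"ry":{"type":"number"},"rz":{"type":"number"},"fingers":{"type":"number"}}}},"force":{"type":"number"}},"required":["motion"]}

```bash
mkdir -p pics; ls
python3 - <<'E'
from station import r, imaging, workorder, spotter
import cv2, numpy as np
np.set_printoptions(precision=4,suppress=True)
for c in ("side","top"):
    cv2.imwrite(f"pics/{c}0.png",imaging.get_image(c)); k=imaging.calibration(c)
    for a in k: print(a,np.array(k[a]).tolist())
s=r.sense(); print({k:np.round(v,4).tolist() for k,v in s.items()})
E
```

```text
pics
intrinsics [[383.93895261516644, 0.0, 323.31623816333996], [0.0, 383.93895261516644, 194.61274314728], [0.0, 0.0, 1.0]]
dist [-0.07745571822516756, 0.0, 0.0, 0.0, 0.0]
position [-0.06425535808777297, -0.504051639358101, 0.7240684357991165]
attitude [[0.6934106654489253, -0.4887132804958355, 0.5294723585879412], [-0.7204892162257076, -0.46133068398281823, 0.5177540818944941], [-0.008771450515396913, -0.7404953271175612, -0.6720042649960729]]
intrinsics [[475.23461821047266, 0.0, 315.8643098448403], [0.0, 475.23461821047266, 195.5677496430547], [0.0, 0.0, 1.0]]
dist [-0.145676080034775, 0.0, 0.0, 0.0, 0.0]
position [0.22792272060358712, -0.029079524741103913, 1.2621184512920456]
attitude [[0.015078471293654545, -0.9842826504127156, 0.17595540287233657], [-0.9997792830838047, -0.01226683601634475, 0.017056079578307345], [-0.014629587139761679, -0.17617374614473047, -0.9842503677161883]]
{'time': 0.1, 'joint_positions': [1.0339, 0.3595, 1.5113, -0.0, 1.2725, -0.1151], 'qd': [0.0004, -0.0012, -0.0017, -0.0, 0.0001, 0.0009], 'tau': [0.0015, -51.6355, -27.1411, 0.0678, 0.0275, -0.0], 'eef_pos': [0.2453, 0.5469, 0.2219], 'orientation': [[0.4094, 0.9124, -0.0009], [0.9124, -0.4094, -0.0014], [-0.0017, -0.0002, -1.0]], 'wrist_force': [-0.3941, 0.8619, -0.6462], 'moment': [0.012, -0.0251, 0.0158], 'width': 0.9964}
```

View pics/side0.png

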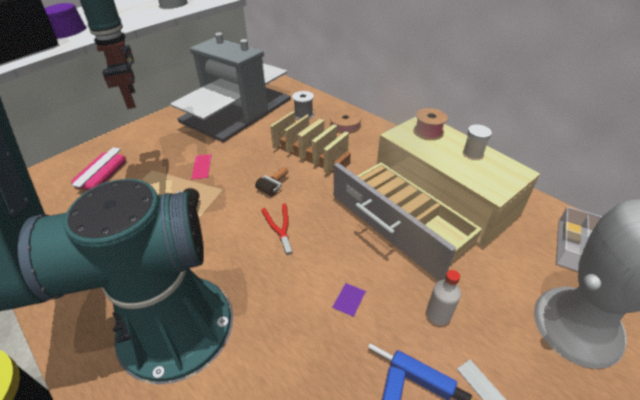

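View pics/top0.png

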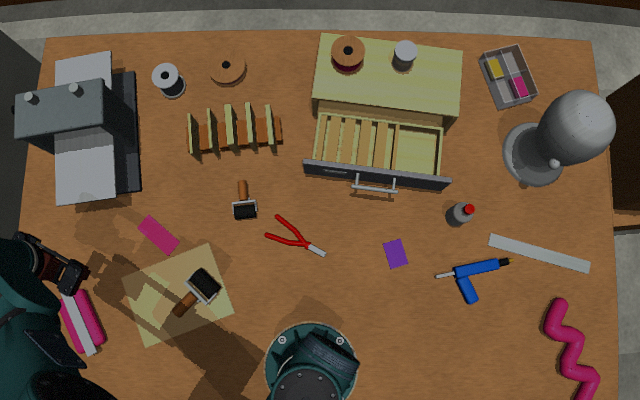

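Top: rack with boards at columns 190–270, row 130; drawer slots columns 320–400, row 140; two brayers at (244,200) and (200,290); bottle (462,214). Side shows the same. Next, zoom in and query the networks.

```bash
cat > h.py <<'E'
from station import r, imaging, workorder, spotter
import cv2, numpy as np
from scipy.spatial.transform import Rotation as R
np.set_printoptions(precision=4,suppress=True)
C={c:imaging.calibration(c) for c in("side","top")}
for k in C.values():
    for a in k:k[a]=np.array(k[a],float)
def ray(c,uv):
    k=C[c];n=cv2.undistortPoints(np.array(uv,float).reshape(-1,1,2),k['intrinsics'],k['dist'])[:,0]
    return np.c_[n,np.ones(len(n))]@k['attitude'].T
def onz(c,uv,z):
    d=ray(c,uv);p=C[c]['position'];return p+d*((z-p[2])/d[:,2])[:,None]
def proj(c,P):
    k=C[c];At=k['attitude'].T
    return cv2.projectPoints(np.array(P,float).reshape(-1,3),cv2.Rodrigues(At)[0],-At@k['position'],k['intrinsics'],k['dist'])[0][:,0]
def tri(us,ut):
    A=np.zeros((3,3));b=np.zeros(3)
    for c,u in(("side",us),("top",ut)):
        d=ray(c,u)[0];d/=np.linalg.norm(d);M=np.eye(3)-np.outer(d,d);A+=M;b+=M@C[c]['position']
    return np.linalg.solve(A,b)
def crop(c,x0,y0,x1,y1,s,fn,im=None):
    im=imaging.get_image(c) if im is None else im
    cv2.imwrite("pics/"+fn,cv2.resize(im[y0:y1,x0:x1],None,fx=s,fy=s,interpolation=cv2.INTER_CUBIC))
E
python3 - <<'E'
from h import *
t=imaging.get_image("top");s=imaging.get_image("side")
a=cv2.resize(t[90:225,180:460],None,fx=2.85,fy=2.85,interpolation=cv2.INTER_CUBIC)
cv2.imwrite("pics/tz.png",a)
crop("side",250,95,490,275,3.3,"sz.png",s)
for q in("die_8a_mid","die_13a_mid","die_18_mid","brayer_grip","drawer_bar","slot_1","slot_3","slot_5","tray","hold_rack","die_cabinet","glue_bottle"):
    for c in("side","top"):
        print(q,c,[(round(d['p'],2),np.round(d['point'],1).tolist()) for d in spotter.recognise(c,q)][:7])
E
```

```text
die_8a_mid side [(0.76, [277.2, 127.8])]
die_8a_mid top [(0.95, [194.9, 138.8]), (0.19, [378.5, 150.2])]
die_13a_mid side [(0.56, [321.1, 141.1]), (0.44, [435.7, 189.5])]
die_13a_mid top [(0.75, [249.1, 123.7])]
die_18_mid side [(0.75, [307.8, 136.8])]
die_18_mid top [(0.79, [227.7, 127.9])]
brayer_grip side [(0.77, [270.0, 183.7]), (0.7, [191.1, 192.2])]
brayer_grip top [(0.85, [196.6, 292.6]), (0.63, [244.9, 204.9])]
drawer_bar side [(0.67, [406.4, 217.1])]
drawer_bar top [(0.67, [373.6, 153.4])]
slot_1 side [(0.59, [408.5, 217.6])]
slot_1 top [(0.69, [379.5, 150.3]), (0.41, [458.2, 213.7])]
slot_3 side [(0.59, [408.5, 217.6])]
slot_3 top [(0.69, [379.5, 150.3]), (0.41, [458.2, 213.7])]
slot_5 side [(0.59, [408.5, 217.6])]
slot_5 top [(0.69, [379.5, 150.3]), (0.41, [458.2, 213.7])]
tray side []
tray top [(0.62, [374.7, 155.4])]
hold_rack side [(0.84, [311.6, 155.8]), (0.71, [442.0, 298.3])]
hold_rack top [(0.62, [244.1, 135.4])]
die_cabinet side [(0.57, [434.5, 189.7])]
die_cabinet top [(0.97, [387.3, 108.7])]
glue_bottle side [(0.83, [442.7, 299.6]), (0.68, [435.1, 191.2]), (0.66, [407.8, 215.9]), (0.47, [275.9, 130.5])]
glue_bottle top [(0.92, [462.0, 213.6])]
```

View pics/tz.png

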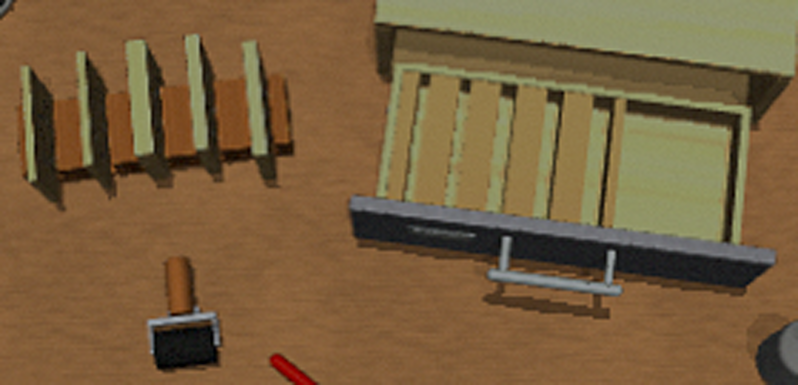

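View pics/sz.png

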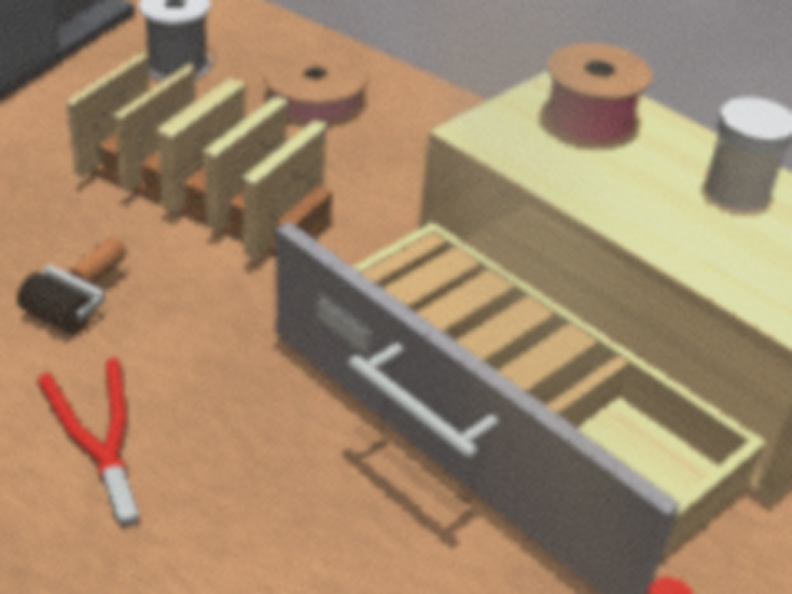

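Five boards, left to right 8, 8, 18, 13, 13 mm. The small brayer is at tz (180,310); the drawer slots run left to right, narrow to wide, with the tray on the right. Now for measurement.

Run:
```python
from h import *
t=cv2.imread("pics/top0.png")
T=lambda u:[(u[0]+.5)/2.85-.5+180,(u[1]+.5)/2.85-.5+90]
S=lambda u:[(u[0]+.5)/3.3-.5+250,(u[1]+.5)/3.3-.5+95]
for n,a,b in(("back right rim",(760,440),(748,108)),("panel top L",(283,226),(350,200)),("panel top R",(672,508),(775,255)),("back left rim",(432,227),(400,66)),("bar L",(355,362),(490,275)),("bar R",(470,450),(618,290)),("board1 frontL",(70,105),(30,181)),("board5 front",(250,185),(257,155)),("wood4 back R",(590,330),(590,93)),("partition back",(625,360),(625,98)),("brayer handle end",(118,246),(178,258))):
    print(n,tri(S(a),T(b)))
# board tops
im=cv2.resize(t[90:225,180:460],None,fx=2.85,fy=2.85,interpolation=cv2.INTER_CUBIC)
hsv=cv2.cvtColor(im,cv2.COLOR_BGR2HSV)
for p in((140,100),(253,90),(197,90),(86,110),(29,120),(70,130),(440,140),(460,140),(680,150)):print(p,hsv[p[1],p[0]])
m=((hsv[...,2]>125)&(hsv[...,0]>=19)&(hsv[...,0]<40)&(hsv[...,1]>50)).astype(np.uint8); m[:,310:]=0
n,l,st,_=cv2.connectedComponentsWithStats(m)
for i in range(1,n):
    if st[i,4]<200:continue
    ys,xs=np.nonzero(l==i);P=onz("top",np.c_[(xs+.5)/2.85-.5+180,(ys+.5)/2.85-.5+90],.097)[:,:2]
    print(st[i],cv2.minAreaRect((P*1000).astype(np.float32)))
```

```text
back right rim [ 0.6322 -0.3428  0.0567]
panel top L [0.5226 0.0252 0.1169]
panel top R [ 0.4775 -0.3448  0.1185]
back left rim [ 0.6686 -0.0161  0.0561]
bar L [ 0.4632 -0.099   0.092 ]
bar R [ 0.4505 -0.2115  0.0929]
board1 frontL [0.5458 0.3164 0.092 ]
board5 front [0.5723 0.1105 0.088 ]
wood4 back R [ 0.6407 -0.1922  0.0646]
partition back [ 0.6396 -0.2263  0.0554]
brayer handle end [0.488  0.1898 0.0275]
(140, 100) [ 32  90 148]
(253, 90) [ 32  85 147]
(197, 90) [ 34  79 151]
(86, 110) [ 31  92 130]
(29, 120) [ 34  95 167]
(70, 130) [ 15 198 120]
(440, 140) [ 21 134 145]
(460, 140) [ 26  97 147]
(680, 150) [ 32  90 150]
[ 185   34   22  115 1447] ((628.9605102539062, 168.71798706054688), (109.77696228027344, 12.762707710266113), 7.632351875305176)
[ 125   39   28  116 2085] ((623.6285400390625, 220.8022003173828), (110.2876968383789, 18.32360076904297), 7.923639297485352)
[ 241   40   25  114 1465] ((623.6468505859375, 115.49861145019531), (109.01235961914062, 13.15754508972168), 7.997494220733643)
[ 76  51  15 114 862] ((613.2158813476562, 271.53643798828125), (108.89160919189453, 8.103910446166992), 7.594613075256348)
[ 20  65  16 116 799] ((598.6942749023438, 322.2251892089844), (110.34981536865234, 8.219712257385254), 7.98672342300415)
```

Run:
```python
from h import *
t=cv2.imread("pics/top0.png"); z=.057
# rectified: rows = drawer x (0.1 span), cols = -drawer y ; origin world O, yaw
for yaw in(-6.8,):
    O=np.array([.60,-.12]);a=np.radians(yaw);ex=np.array([np.cos(a),np.sin(a)]);ey=np.array([-np.sin(a),np.cos(a)])
    s=3
    U=(np.arange(780)/s-130)/1000; X=(90-np.arange(540)/s)/1000   # y=-U
    P=O+X[:,None,None]*ex-U[None,:,None]*ey
    P3=np.concatenate([P,np.full(P.shape[:2]+(1,),z)],2)
    uv=proj("top",P3).reshape(540,780,2).astype(np.float32)
    im=cv2.remap(t,uv[...,0],uv[...,1],cv2.INTER_CUBIC); 
    hs=cv2.cvtColor(im,cv2.COLOR_BGR2HSV)
    for x in(.03,.015,0,-.015,-.03):
        i=int((.09-x)*s*1000); sat=np.median(im[i-4:i+5].astype(float),0)
        rb=sat[:,2]-sat[:,0]; g=cv2.GaussianBlur(rb[None],(0,0),2)[0]; d=np.gradient(g)
        pk=[j for j in range(5,775) if abs(d[j])==abs(d[j-4:j+5]).max() and abs(d[j])>1.]
        print(x,[(round(-U[j]*1000,1),'+' if d[j]>0 else '-') for j in pk])
    for k in range(0,780,60):cv2.line(im,(k,0),(k,8),(0,0,255),1)
    cv2.imwrite("pics/rect.png",im)
```

```text
0.03 [(np.float64(117.7), '-'), (np.float64(107.7), '+'), (np.float64(92.7), '-'), (np.float64(84.0), '+'), (np.float64(54.7), '-'), (np.float64(49.7), '+'), (np.float64(42.7), '+'), (np.float64(19.0), '+'), (np.float64(15.7), '-'), (np.float64(5.7), '+'), (np.float64(2.7), '-'), (np.float64(-0.3), '+'), (np.float64(-27.0), '-'), (np.float64(-37.0), '+'), (np.float64(-40.3), '-'), (np.float64(-43.3), '+'), (np.float64(-72.0), '-'), (np.float64(-83.0), '+'), (np.float64(-87.7), '-'), (np.float64(-91.7), '+'), (np.float64(-102.0), '-')]
0.015 [(np.float64(118.0), '-'), (np.float64(107.3), '+'), (np.float64(94.0), '-'), (np.float64(89.0), '-'), (np.float64(82.3), '+'), (np.float64(54.0), '-'), (np.float64(48.0), '+'), (np.float64(44.7), '+'), (np.float64(15.0), '-'), (np.float64(6.3), '+'), (np.float64(3.3), '-'), (np.float64(0.3), '+'), (np.float64(-28.0), '-'), (np.float64(-36.3), '+'), (np.float64(-39.7), '-'), (np.float64(-44.0), '+'), (np.float64(-71.3), '-'), (np.float64(-74.7), '+'), (np.float64(-81.7), '+'), (np.float64(-87.0), '-'), (np.float64(-92.0), '+'), (np.float64(-102.0)
[... 855 characters left out ...]
 (np.float64(-37.0), '+'), (np.float64(-39.7), '-'), (np.float64(-43.0), '+'), (np.float64(-71.7), '-'), (np.float64(-82.7), '+'), (np.float64(-87.7), '-'), (np.float64(-91.3), '+'), (np.float64(-101.3), '-')]
-0.03 [(np.float64(117.7), '-'), (np.float64(107.7), '+'), (np.float64(92.3), '-'), (np.float64(83.7), '+'), (np.float64(53.7), '-'), (np.float64(48.0), '+'), (np.float64(15.7), '-'), (np.float64(6.3), '+'), (np.float64(3.3), '-'), (np.float64(0.3), '+'), (np.float64(-28.3), '-'), (np.float64(-36.0), '+'), (np.float64(-40.3), '-'), (np.float64(-44.3), '+'), (np.float64(-70.7), '-'), (np.float64(-83.7), '+'), (np.float64(-87.3), '-'), (np.float64(-92.0), '+'), (np.float64(-102.3), '-')]
```

View pics/rect.png

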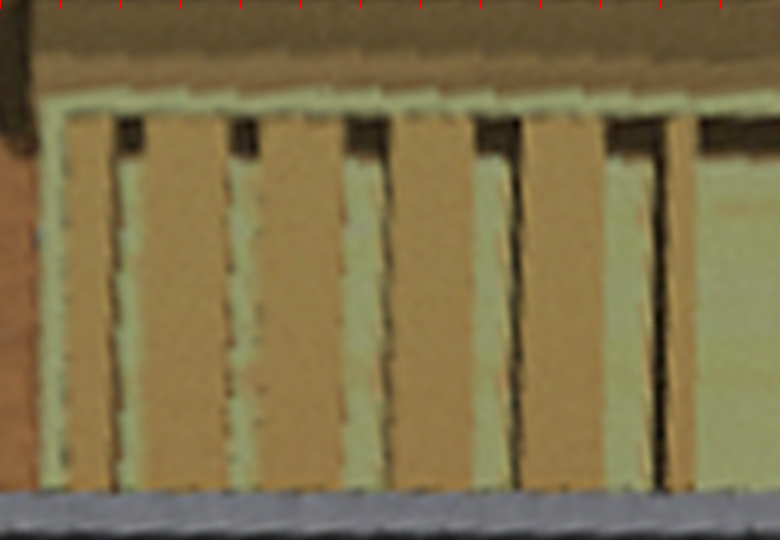

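```bash
cat >> h.py <<'E'
def plan(*wps):
    """wps: (x,y,z,jawdeg); prints shifts/turns in tool units from the current pose"""
    s=r.sense();M=np.array(s['orientation']);p=np.array(s['eef_pos'])
    for w in wps:
        a=np.radians(w[3]);G=np.array([[np.cos(a),np.sin(a),0],[np.sin(a),-np.cos(a),0],[0,0,-1]])
        d=M.T@(np.array(w[:3])-p)/.5;rv=R.from_matrix(M.T@G).as_rotvec(degrees=True)/45
        print(w,'t',np.round(d,4),'r',np.round(rv,4))
E
python3 - <<'E'
from h import *
plan((.45,.30,.222,97.9),(.6236,.1155,.20,97.9))
E
```

```text
(0.45, 0.3, 0.222, 97.9) t [-0.284   0.5754  0.0013] r [-0.      0.0001 -0.7126]
(0.6236, 0.1155, 0.2, 97.9) t [-0.4785  1.0433  0.0453] r [-0.      0.0001 -0.7126]
```

step_arm([
  {"tx":-0.28,"ty":0.58,"rz":-0.7126,"fingers":0.55},
  {"tx":-0.28,"ty":0.58,"rz":-0.7126,"fingers":0.55},
  {"tx":-0.28,"ty":0.58,"rz":-0.7126,"fingers":0.55},
  {"tx":-0.28,"ty":0.58,"rz":-0.7126,"fingers":0.55},
  {"tx":-0.28,"ty":0.58,"rz":-0.7126,"fingers":0.55},
  {"tx":-0.47,"ty":0.98,"tz":0.04,"rz":-0.7126,"fingers":0.55},
  {"tx":-0.47,"ty":0.98,"tz":0.04,"rz":-0.7126,"fingers":0.55},
  {"tx":-0.47,"ty":0.98,"tz":0.04,"rz":-0.7126,"fingers":0.55},
], force=15)

```text
schema error: expected keys tx, ty, tz, rx, ry, rz, fingers
```

Run:
```python
from h import *
s=r.sense();print(s['eef_pos'],s['width'],s['wrist_force'],np.degrees(np.arctan2(s['orientation'][1][0],s['orientation'][0][0])))
plan((.6236,.1155,.13,97.9),(.6236,.1155,.062,97.9))
```

```text
[0.2456 0.5474 0.2226] 0.9991876214979974 [-0.1459  0.4161 -0.3243] 65.83196453011499
(0.6236, 0.1155, 0.13, 97.9) t [-0.4785  1.0433  0.1853] r [-0.      0.0001 -0.7126]
(0.6236, 0.1155, 0.062, 97.9) t [-0.4785  1.0433  0.3213] r [-0.      0.0001 -0.7126]
```

step_arm([
  {"tx":-0.28,"ty":0.58,"tz":0,"rx":0,"ry":0,"rz":-0.7126,"fingers":0.55},
  {"tx":-0.28,"ty":0.58,"tz":0,"rx":0,"ry":0,"rz":-0.7126,"fingers":0.55},
  {"tx":-0.28,"ty":0.58,"tz":0,"rx":0,"ry":0,"rz":-0.7126,"fingers":0.55},
  {"tx":-0.28,"ty":0.58,"tz":0,"rx":0,"ry":0,"rz":-0.7126,"fingers":0.55},
  {"tx":-0.28,"ty":0.58,"tz":0,"rx":0,"ry":0,"rz":-0.7126,"fingers":0.55},
  {"tx":-0.47,"ty":0.98,"tz":0.04,"rx":0,"ry":0,"rz":-0.7126,"fingers":0.55},
  {"tx":-0.47,"ty":0.98,"tz":0.04,"rx":0,"ry":0,"rz":-0.7126,"fingers":0.55},
  {"tx":-0.47,"ty":0.98,"tz":0.04,"rx":0,"ry":0,"rz":-0.7126,"fingers":0.55},
], force=15)

```text
time: 2.4
eef_pos: [0.5607, 0.1743, 0.2074]
orientation: [[-0.137, 0.991, 0.001], [0.991, 0.137, 0.0], [0.0, 0.001, -1.0]]
wrist_force: [1.5, 1.1, 0.9]
width: 0.453
```

Run:
```python
from h import *
s=r.sense();print(s['eef_pos'],s['width'],s['wrist_force'],np.degrees(np.arctan2(s['orientation'][1][0],s['orientation'][0][0])))
plan((.6236,.1155,.13,97.9),(.6236,.1155,.062,97.9))
```

```text
[0.5607 0.1743 0.2074] 0.4534887608282405 [1.5045 1.1238 0.8545] 97.89098334827281
(0.6236, 0.1155, 0.13, 97.9) t [-0.1338  0.1084  0.1549] r [ 0.0008 -0.0002 -0.0002]
(0.6236, 0.1155, 0.062, 97.9) t [-0.1338  0.1083  0.2909] r [ 0.0008 -0.0002 -0.0002]
```

step_arm([
  {"tx":-0.134,"ty":0.108,"tz":0.0,"rx":0,"ry":0,"rz":0,"fingers":0.55},
  {"tx":-0.134,"ty":0.108,"tz":0.08,"rx":0,"ry":0,"rz":0,"fingers":0.55},
  {"tx":-0.134,"ty":0.108,"tz":0.14,"rx":0,"ry":0,"rz":0,"fingers":0.55},
  {"tx":-0.134,"ty":0.108,"tz":0.14,"rx":0,"ry":0,"rz":0,"fingers":0.55},
  {"tx":-0.134,"ty":0.108,"tz":0.14,"rx":0,"ry":0,"rz":0,"fingers":0.55},
])

```text
time: 3.02
eef_pos: [0.6226, 0.1174, 0.1384]
orientation: [[-0.138, 0.99, 0.001], [0.99, 0.138, 0.0], [-0.0, 0.001, -1.0]]
wrist_force: [0.5, 0.6, 1.3]
width: 0.453
```

Run:
```python
from h import *
crop("top",180,60,460,225,2.85,"t1.png")
s=r.sense();print(s['eef_pos'],s['qd'],s['wrist_force'])
plan((.6236,.1155,.062,97.9))
```

```text
[0.623  0.1175 0.1389] [ 0.0021 -0.009  -0.0034 -0.001  -0.0028  0.0018] [ 0.5625 -0.4401  0.2297]
(0.6236, 0.1155, 0.062, 97.9) t [-0.0041  0.0003  0.1538] r [0.0029 0.0002 0.0007]
```

View pics/t1.png

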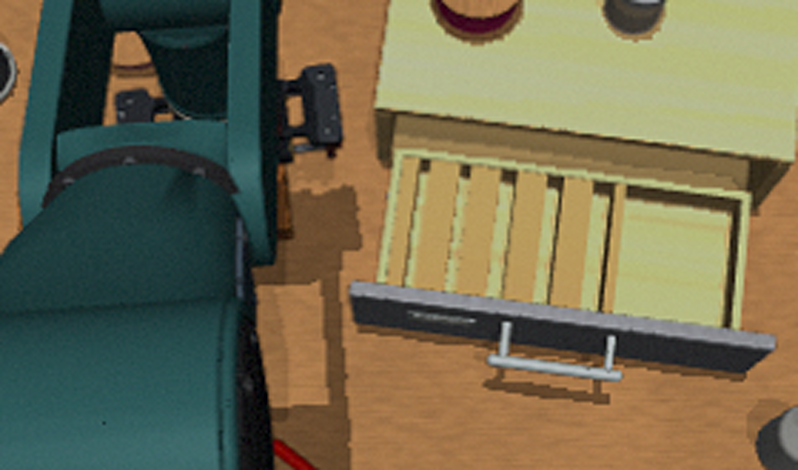

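The top view shows the arm hiding the rack from above, while the drawer at (400–750,150–330) stays clear. I'll descend and grip.

step_arm([
  {"tx":-0.004,"ty":0,"tz":0.08,"rx":0,"ry":0,"rz":0,"fingers":0.55},
  {"tx":-0.004,"ty":0,"tz":0.154,"rx":0,"ry":0,"rz":0,"fingers":0.55},
  {"tx":-0.004,"ty":0,"tz":0.154,"rx":0,"ry":0,"rz":0,"fingers":0.55},
  {"tx":-0.004,"ty":0,"tz":0.154,"rx":0,"ry":0,"rz":0,"fingers":1},
  {"tx":-0.004,"ty":0,"tz":0.154,"rx":0,"ry":0,"rz":0,"fingers":1},
  {"tx":-0.004,"ty":0,"tz":0.154,"rx":0,"ry":0,"rz":0,"fingers":1},
  {"tx":-0.004,"ty":0,"tz":0.154,"rx":0,"ry":0,"rz":0,"fingers":1},
], force=20)

```text
time: 3.95
eef_pos: [0.6234, 0.1151, 0.0618]
orientation: [[-0.137, 0.991, 0.002], [0.991, 0.137, 0.0], [-0.0, 0.002, -1.0]]
wrist_force: [-1.4, -0.4, 6.9]
width: 0.148
```

Run:
```python
from h import *
crop("side",230,60,430,210,4,"s2.png")
s=r.sense();print(s['eef_pos'],s['width'],s['wrist_force'],s['moment'])
plan((.6236,.1155,.20,97.9),(.5759,-.1527,.20,83.2))
```

```text
[0.6235 0.1151 0.0618] 0.14761319844771267 [-0.3801 -0.0208  6.7858] [0.097  0.1741 0.0507]
(0.6236, 0.1155, 0.2, 97.9) t [ 0.0006  0.001  -0.2763] r [ 0.003   0.0002 -0.    ]
(0.5759, -0.1527, 0.2, 83.2) t [-0.5176 -0.1672 -0.2767] r [ 0.003  -0.0002  0.3266]
```

View pics/s2.png

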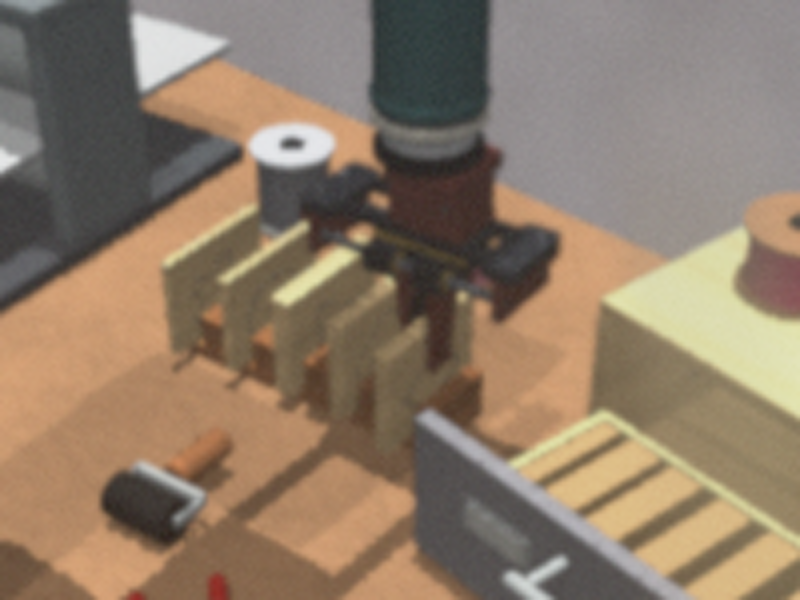

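The board is gripped (13 mm) with the jaws around the last one, near s2 (430,340). Lifting and carrying it over.

step_arm([
  {"tx":0,"ty":0,"tz":-0.1,"rx":0,"ry":0,"rz":0,"fingers":1},
  {"tx":0,"ty":0,"tz":-0.2,"rx":0,"ry":0,"rz":0,"fingers":1},
  {"tx":-0.05,"ty":0,"tz":-0.276,"rx":0,"ry":0,"rz":0,"fingers":1},
  {"tx":-0.16,"ty":-0.05,"tz":-0.276,"rx":0,"ry":0,"rz":0.1,"fingers":1},
  {"tx":-0.28,"ty":-0.09,"tz":-0.276,"rx":0,"ry":0,"rz":0.2,"fingers":1},
  {"tx":-0.4,"ty":-0.13,"tz":-0.276,"rx":0,"ry":0,"rz":0.3266,"fingers":1},
  {"tx":-0.5176,"ty":-0.167,"tz":-0.276,"rx":0.003,"ry":0,"rz":0.3266,"fingers":1},
  {"tx":-0.5176,"ty":-0.167,"tz":-0.276,"rx":0.003,"ry":0,"rz":0.3266,"fingers":1},
], force=25)

```text
time: 5.0
eef_pos: [0.5744, -0.1572, 0.1985]
orientation: [[0.124, 0.992, -0.002], [0.992, -0.124, -0.002], [-0.002, -0.002, -1.0]]
wrist_force: [0.4, -0.2, -0.8]
width: 0.144
```

Run:
```python
from h import *
s=r.sense();print(s['eef_pos'],s['width'],s['wrist_force'],s['moment'],s['qd'])
plan((.5759,-.1527,.11,83.2))
```

```text
[ 0.5744 -0.1572  0.1985] 0.14382215061954032 [ 0.3985 -0.2163 -0.7653] [ 0.0617 -0.0063 -0.0231] [ 0.0596 -0.0025  0.0114  0.0477  0.0101  0.0302]
(0.5759, -0.1527, 0.11, 83.2) t [0.0096 0.0022 0.1769] r [-0.0028  0.0023 -0.0067]
```

step_arm([
  {"tx":0.0,"ty":0.0,"tz":0.0,"rx":0,"ry":0,"rz":0,"fingers":1},
  {"tx":0.0,"ty":0.0,"tz":0.09,"rx":0,"ry":0,"rz":0,"fingers":1},
  {"tx":0.0,"ty":0.0,"tz":0.16,"rx":0,"ry":0,"rz":0,"fingers":1},
  {"tx":0.0,"ty":0.0,"tz":0.16,"rx":0,"ry":0,"rz":0,"fingers":1},
  {"tx":0.0,"ty":0.0,"tz":0.16,"rx":0,"ry":0,"rz":0,"fingers":1},
])

```text
time: 5.62
eef_pos: [0.5761, -0.1519, 0.1195]
orientation: [[0.117, 0.993, -0.001], [0.993, -0.117, -0.0], [-0.001, -0.001, -1.0]]
wrist_force: [0.7, -0.6, -1.1]
width: 0.145
```

Run:
```python
from h import *
crop("side",320,120,500,255,4.4,"s3.png")
s=r.sense();print(s['eef_pos'],s['width'],s['wrist_force'],s['moment'],s['qd'])
plan((.5759,-.1527,.115,83.2))
```

```text
[ 0.5765 -0.1524  0.12  ] 0.14668951914943465 [-0.8333  0.2064 -0.3211] [ 0.0674 -0.0112  0.0241] [-0.0084 -0.0067 -0.0067  0.0005 -0.0035 -0.0009]
(0.5759, -0.1527, 0.115, 83.2) t [-0.0008 -0.0011  0.01  ] r [0.0002 0.0012 0.0016]
```

View pics/s3.png

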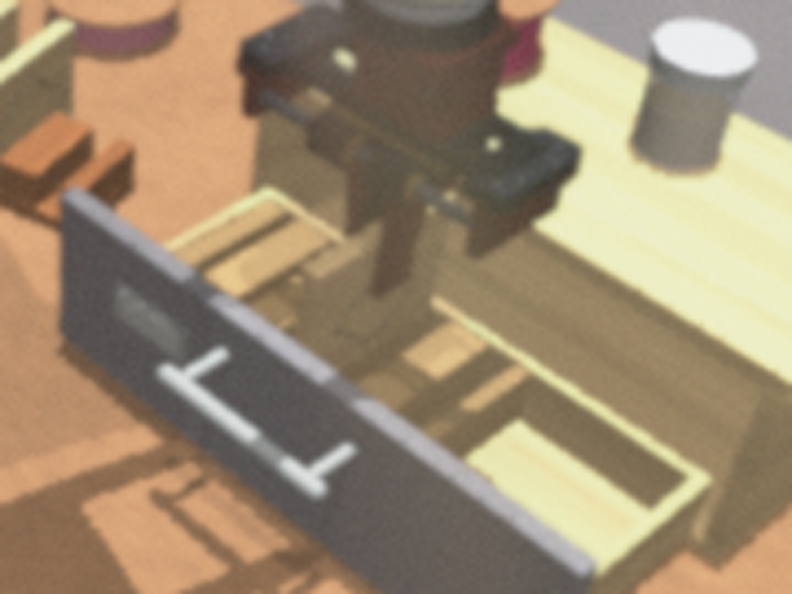

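The side view shows the held board just above the slotted block, with the tray clear at right. It's at target within 0.5 mm, so I'll probe downward and watch the force.

step_arm([
  {"tx":0.0,"ty":0.0,"tz":0.02,"rx":0,"ry":0,"rz":0,"fingers":1},
  {"tx":0.0,"ty":0.0,"tz":0.03,"rx":0,"ry":0,"rz":0,"fingers":1},
  {"tx":0.0,"ty":0.0,"tz":0.04,"rx":0,"ry":0,"rz":0,"fingers":1},
  {"tx":0.0,"ty":0.0,"tz":0.045,"rx":0,"ry":0,"rz":0,"fingers":1},
  {"tx":0.0,"ty":0.0,"tz":0.045,"rx":0,"ry":0,"rz":0,"fingers":1},
], force=20)

```text
time: 6.3
eef_pos: [0.5748, -0.1529, 0.0956]
orientation: [[0.118, 0.993, -0.003], [0.993, -0.118, -0.0], [-0.0, -0.003, -1.0]]
wrist_force: [0.5, 0.4, -1.9]
width: 0.151
```

step_arm([
  {"tx":0.0,"ty":0.0,"tz":0.02,"rx":0,"ry":0,"rz":0,"fingers":1},
  {"tx":0.0,"ty":0.0,"tz":0.04,"rx":0,"ry":0,"rz":0,"fingers":1},
  {"tx":0.0,"ty":0.0,"tz":0.05,"rx":0,"ry":0,"rz":0,"fingers":1},
  {"tx":0.0,"ty":0.0,"tz":0.054,"rx":0,"ry":0,"rz":0,"fingers":1},
  {"tx":0.0,"ty":0.0,"tz":0.054,"rx":0,"ry":0,"rz":0,"fingers":1},
])

```text
time: 6.92
eef_pos: [0.5748, -0.1529, 0.0687]
orientation: [[0.118, 0.993, -0.003], [0.993, -0.118, -0.0], [-0.0, -0.003, -1.0]]
wrist_force: [0.7, -1.2, -1.6]
width: 0.145
```

step_arm([
  {"tx":0.0,"ty":0.0,"tz":0.004,"rx":0,"ry":0,"rz":0,"fingers":1},
  {"tx":0.0,"ty":0.0,"tz":0.008,"rx":0,"ry":0,"rz":0,"fingers":1},
  {"tx":0.0,"ty":0.0,"tz":0.008,"rx":0,"ry":0,"rz":0,"fingers":1},
])

```text
time: 7.3
eef_pos: [0.5759, -0.153, 0.0658]
orientation: [[0.118, 0.993, -0.0], [0.993, -0.118, -0.001], [-0.001, -0.0, -1.0]]
wrist_force: [-0.3, -1.1, 4.6]
width: 0.145
```

Floor contact. Release, lift, and move to the next 13 mm board.

step_arm([
  {"tx":0.0,"ty":0.0,"tz":0.008,"rx":0,"ry":0,"rz":0,"fingers":0.6},
  {"tx":0.0,"ty":0.0,"tz":0.008,"rx":0,"ry":0,"rz":0,"fingers":0.6},
  {"tx":0.0,"ty":0.0,"tz":-0.04,"rx":0,"ry":0,"rz":0,"fingers":0.6},
  {"tx":0.0,"ty":0.0,"tz":-0.14,"rx":0,"ry":0,"rz":0,"fingers":0.6},
  {"tx":0.1,"ty":0.0,"tz":-0.22,"rx":0,"ry":0,"rz":0,"fingers":0.6},
  {"tx":0.22,"ty":0.02,"tz":-0.22,"rx":0,"ry":0,"rz":0,"fingers":0.6},
])

```text
time: 8.05
eef_pos: [0.6003, -0.045, 0.1783]
orientation: [[0.121, 0.993, 0.004], [0.993, -0.121, -0.001], [-0.001, 0.004, -1.0]]
wrist_force: [0.7, -0.4, 0.4]
width: 0.399
```

Run:
```python
from h import *
s=r.sense();print(s['eef_pos'],s['width'],s['wrist_force'])
plan((.629,.1687,.16,97.7))
```

```text
[ 0.6003 -0.045   0.1783] 0.3993524242214188 [ 0.6921 -0.3691  0.4124]
(0.629, 0.1687, 0.16, 97.7) t [0.4312 0.0051 0.0362] r [ 0.0047  0.0018 -0.3256]
```

step_arm([
  {"tx":0.12,"ty":0.0,"tz":0,"rx":0,"ry":0,"rz":-0.1,"fingers":0.6},
  {"tx":0.24,"ty":0.0,"tz":0,"rx":0,"ry":0,"rz":-0.2,"fingers":0.6},
  {"tx":0.35,"ty":0.0,"tz":0,"rx":0,"ry":0,"rz":-0.3256,"fingers":0.6},
  {"tx":0.431,"ty":0.005,"tz":0,"rx":0.0047,"ry":0.0018,"rz":-0.3256,"fingers":0.6},
  {"tx":0.431,"ty":0.005,"tz":0.05,"rx":0.0047,"ry":0.0018,"rz":-0.3256,"fingers":0.6},
  {"tx":0.431,"ty":0.005,"tz":0.1,"rx":0.0047,"ry":0.0018,"rz":-0.3256,"fingers":0.6},
  {"tx":0.431,"ty":0.005,"tz":0.1,"rx":0.0047,"ry":0.0018,"rz":-0.3256,"fingers":0.6},
])

```text
time: 8.93
eef_pos: [0.6238, 0.1689, 0.1223]
orientation: [[-0.137, 0.991, -0.011], [0.991, 0.137, 0.001], [0.002, -0.011, -1.0]]
wrist_force: [-0.3, -0.8, -0.8]
width: 0.404
```

Run:
```python
from h import *
crop("top",300,60,460,195,4,"t4.png")
s=r.sense();print(s['eef_pos'],s['width'],s['wrist_force'])
plan((.629,.1687,.062,97.7))
```

```text
[0.625  0.1689 0.1238] 0.40300236816961327 [-0.5893  0.4049  0.1141]
(0.629, 0.1687, 0.062, 97.7) t [-0.0018  0.0089  0.1236] r [-0.0108 -0.0027  0.0036]
```

View pics/t4.png

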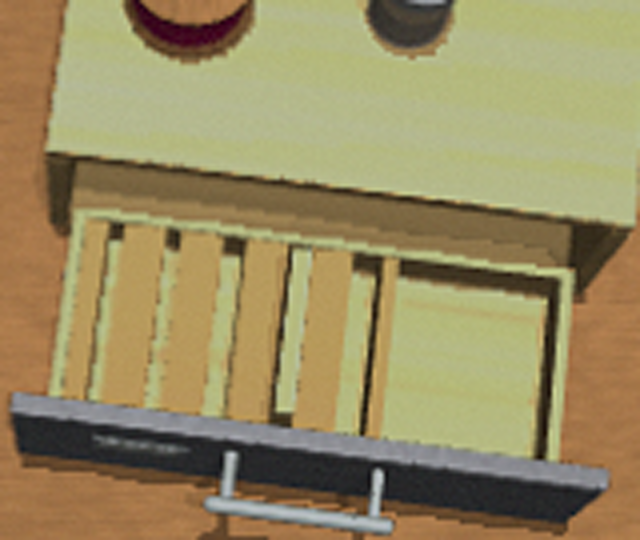

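Board stands in the fourth slot (t4 column ~290). Grip the second 13 mm board.

step_arm([
  {"tx":-0.002,"ty":0.008,"tz":0.0,"rx":-0.0108,"ry":-0.002,"rz":0.003,"fingers":0.6},
  {"tx":-0.002,"ty":0.008,"tz":0.08,"rx":-0.0108,"ry":-0.002,"rz":0.003,"fingers":0.6},
  {"tx":-0.002,"ty":0.008,"tz":0.124,"rx":-0.0108,"ry":-0.002,"rz":0.003,"fingers":0.6},
  {"tx":-0.002,"ty":0.008,"tz":0.124,"rx":-0.0108,"ry":-0.002,"rz":0.003,"fingers":1},
  {"tx":-0.002,"ty":0.008,"tz":0.124,"rx":-0.0108,"ry":-0.002,"rz":0.003,"fingers":1},
  {"tx":-0.002,"ty":0.008,"tz":0.124,"rx":-0.0108,"ry":-0.002,"rz":0.003,"fingers":1},
  {"tx":-0.002,"ty":0.008,"tz":0.124,"rx":-0.0108,"ry":-0.002,"rz":0.003,"fingers":1},
], force=25)

```text
time: 9.85
eef_pos: [0.6311, 0.1687, 0.0644]
orientation: [[-0.134, 0.991, 0.006], [0.991, 0.134, 0.001], [0.0, 0.006, -1.0]]
wrist_force: [-0.2, -0.7, 6.4]
width: 0.148
```

Run:
```python
from h import *
s=r.sense();print(s['eef_pos'],s['width'],s['wrist_force'])
plan((.629,.1687,.20,97.7),(.5815,-.1095,.20,83.2))
```

```text
[0.6311 0.1687 0.0644] 0.14810680741991308 [-0.1531 -0.6558  6.419 ]
(0.629, 0.1687, 0.2, 97.7) t [ 0.0006 -0.0027 -0.2713] r [ 0.0073 -0.0006  0.0005]
(0.5815, -0.1095, 0.2, 83.2) t [-0.538  -0.1716 -0.2725] r [ 0.0072 -0.0015  0.3227]
```

step_arm([
  {"tx":0,"ty":0,"tz":-0.1,"rx":0,"ry":0,"rz":0,"fingers":1},
  {"tx":0,"ty":0,"tz":-0.2,"rx":0,"ry":0,"rz":0,"fingers":1},
  {"tx":-0.06,"ty":-0.02,"tz":-0.272,"rx":0,"ry":0,"rz":0,"fingers":1},
  {"tx":-0.18,"ty":-0.06,"tz":-0.272,"rx":0,"ry":0,"rz":0.1,"fingers":1},
  {"tx":-0.3,"ty":-0.1,"tz":-0.272,"rx":0,"ry":0,"rz":0.2,"fingers":1},
  {"tx":-0.42,"ty":-0.135,"tz":-0.272,"rx":0,"ry":0,"rz":0.3,"fingers":1},
  {"tx":-0.538,"ty":-0.17,"tz":-0.272,"rx":0.004,"ry":0,"rz":0.3227,"fingers":1},
  {"tx":-0.538,"ty":-0.17,"tz":-0.2,"rx":0.004,"ry":0,"rz":0.3227,"fingers":1},
])

```text
time: 10.85
eef_pos: [0.5834, -0.1149, 0.1649]
orientation: [[0.124, 0.992, 0.006], [0.992, -0.124, -0.003], [-0.002, 0.006, -1.0]]
wrist_force: [0.8, 0.2, -1.2]
width: 0.146
```

step_arm([
  {"tx":0,"ty":0,"tz":0.05,"rx":0,"ry":0,"rz":0,"fingers":1},
  {"tx":0,"ty":0,"tz":0.08,"rx":0,"ry":0,"rz":0,"fingers":1},
  {"tx":0,"ty":0,"tz":0.08,"rx":0,"ry":0,"rz":0,"fingers":1},
  {"tx":0,"ty":0,"tz":0.08,"rx":0,"ry":0,"rz":0,"fingers":1},
])

```text
time: 11.35
eef_pos: [0.5822, -0.1094, 0.1232]
orientation: [[0.118, 0.993, 0.001], [0.993, -0.118, 0.0], [0.0, 0.001, -1.0]]
wrist_force: [0.4, 0.2, -1.4]
width: 0.145
```

Run:
```python
from h import *
s=r.sense();print(s['eef_pos'],s['width'],s['wrist_force'])
plan((.5815,-.1095,.10,83.2))
```

```text
[ 0.5822 -0.1094  0.1232] 0.14548364674171405 [ 0.4015  0.2371 -1.4039]
(0.5815, -0.1095, 0.1, 83.2) t [-0.0005 -0.0013  0.0464] r [ 0.001  -0.0006  0.0007]
```

step_arm([
  {"tx":0,"ty":0,"tz":0.02,"rx":0,"ry":0,"rz":0,"fingers":1},
  {"tx":0,"ty":0,"tz":0.035,"rx":0,"ry":0,"rz":0,"fingers":1},
  {"tx":0,"ty":0,"tz":0.05,"rx":0,"ry":0,"rz":0,"fingers":1},
  {"tx":0,"ty":0,"tz":0.06,"rx":0,"ry":0,"rz":0,"fingers":1},
])

```text
time: 11.85
eef_pos: [0.5848, -0.1103, 0.0951]
orientation: [[0.118, 0.993, 0.007], [0.993, -0.118, -0.001], [-0.001, 0.007, -1.0]]
wrist_force: [-0.3, -0.0, -1.0]
width: 0.149
```

step_arm([
  {"tx":0,"ty":0,"tz":0.02,"rx":0,"ry":0,"rz":0,"fingers":1},
  {"tx":0,"ty":0,"tz":0.036,"rx":0,"ry":0,"rz":0,"fingers":1},
  {"tx":0,"ty":0,"tz":0.048,"rx":0,"ry":0,"rz":0,"fingers":1},
  {"tx":0,"ty":0,"tz":0.054,"rx":0,"ry":0,"rz":0,"fingers":1},
  {"tx":0,"ty":0,"tz":0.056,"rx":0,"ry":0,"rz":0,"fingers":1},
  {"tx":0,"ty":0,"tz":0.056,"rx":0,"ry":0,"rz":0,"fingers":1},
])

```text
time: 12.6
eef_pos: [0.5809, -0.1098, 0.0639]
orientation: [[0.118, 0.993, -0.001], [0.993, -0.118, 0.0], [0.0, -0.002, -1.0]]
wrist_force: [-0.0, -4.8, -4.2]
width: 0.148
```

step_arm([
  {"tx":0,"ty":0,"tz":0.0,"rx":0,"ry":0,"rz":0,"fingers":0.65},
  {"tx":0,"ty":0,"tz":0.0,"rx":0,"ry":0,"rz":0,"fingers":0.65},
  {"tx":0,"ty":0,"tz":-0.04,"rx":0,"ry":0,"rz":0,"fingers":0.65},
  {"tx":0,"ty":0,"tz":-0.14,"rx":0,"ry":0,"rz":0,"fingers":0.6},
  {"tx":0.1,"ty":0,"tz":-0.22,"rx":0,"ry":0,"rz":0,"fingers":0.6},
  {"tx":0.22,"ty":0,"tz":-0.22,"rx":0,"ry":0,"rz":-0.1,"fingers":0.6},
  {"tx":0.34,"ty":0,"tz":-0.22,"rx":0,"ry":0,"rz":-0.2,"fingers":0.6},
  {"tx":0.45,"ty":0,"tz":-0.22,"rx":0,"ry":0,"rz":-0.3222,"fingers":0.6},
])

```text
time: 13.6
eef_pos: [0.608, 0.1165, 0.175]
orientation: [[-0.137, 0.991, 0.0], [0.991, 0.137, 0.002], [0.002, 0.0, -1.0]]
wrist_force: [-0.6, -0.2, -0.5]
width: 0.397
```

Run:
```python
from h import *
im=imaging.get_image("top");im2=imaging.get_image("side")
a=cv2.resize(im[60:195,300:460],(640,540),interpolation=cv2.INTER_CUBIC)
cv2.imwrite("pics/t5.png",a)
s=r.sense();print(s['eef_pos'],s['width'],s['wrist_force'])
plan((.6236,.2208,.16,97.9))
```

```text
[0.6081 0.1198 0.1748] 0.39803694948218515 [-0.6242  0.2341  0.6117]
(0.6236, 0.2208, 0.16, 97.9) t [0.1956 0.059  0.0303] r [ 0.0011 -0.0047  0.004 ]
```

View pics/t5.png

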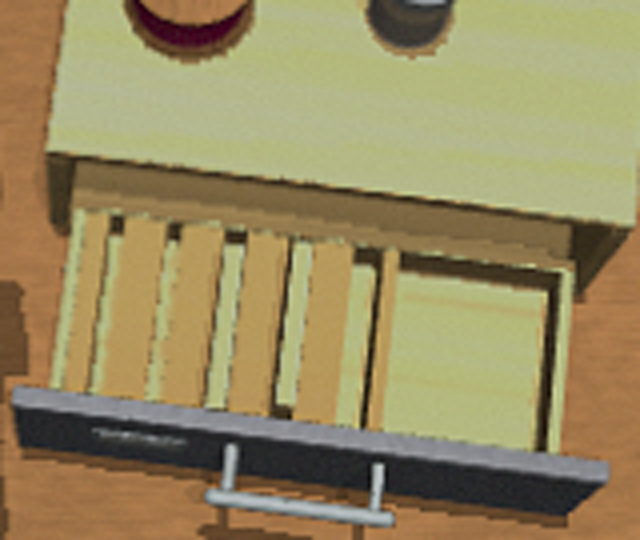

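Slot four holds its board, but slot three (column ~228) still looks empty. I need to find that second board.

Run:
```python
from h import *
im=imaging.get_image("side");t=imaging.get_image("top")
a=cv2.resize(im[80:280,230:500],None,fx=2.2,fy=2.2,interpolation=cv2.INTER_CUBIC)
b=cv2.resize(t[80:240,150:470],(594,297))
b=b[:, :]; w=max(a.shape[1],b.shape[1]); a=cv2.resize(a,(520,385))
o=np.zeros((385+215,520,3),np.uint8);o[:385]=a;o[385:]=cv2.resize(t[85:225,165:465],(520,215));cv2.imwrite("pics/c6.png",o)
```

```text
(no output)
```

View pics/c6.png

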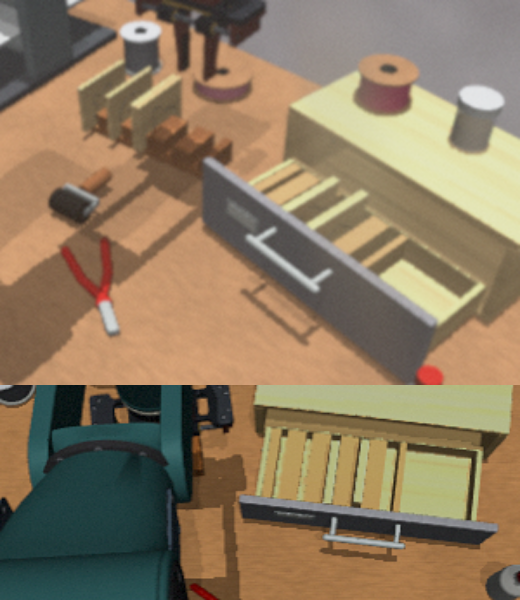

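The side view shows both boards upright in slots three and four; the rack still holds 8, 8 and 18. Next, the 18 mm board.

step_arm([
  {"tx":0.1,"ty":0.03,"tz":0,"rx":0,"ry":0,"rz":0.004,"fingers":0.55},
  {"tx":0.195,"ty":0.059,"tz":0,"rx":0,"ry":0,"rz":0.004,"fingers":0.55},
  {"tx":0.195,"ty":0.059,"tz":0.05,"rx":0,"ry":0,"rz":0.004,"fingers":0.55},
  {"tx":0.195,"ty":0.059,"tz":0.08,"rx":0,"ry":0,"rz":0.004,"fingers":0.55},
  {"tx":0.195,"ty":0.059,"tz":0.08,"rx":0,"ry":0,"rz":0.004,"fingers":0.55},
  {"tx":0.195,"ty":0.059,"tz":0.08,"rx":0,"ry":0,"rz":0.004,"fingers":0.55},
])

```text
time: 14.55
eef_pos: [0.6246, 0.2135, 0.1351]
orientation: [[-0.129, 0.992, -0.0], [0.992, 0.129, 0.001], [0.001, -0.0, -1.0]]
wrist_force: [0.1, -0.1, 0.2]
width: 0.446
```

Run:
```python
from h import *
s=r.sense();print(s['eef_pos'],s['width'],s['wrist_force'])
plan((.6236,.2208,.062,97.9))
```

```text
[0.6246 0.2135 0.1351] 0.4457747722112341 [ 0.1465 -0.1203  0.2223]
(0.6236, 0.2208, 0.062, 97.9) t [ 0.0146 -0.0001  0.1462] r [-0.0001 -0.0011 -0.0105]
```

step_arm([
  {"tx":0.0146,"ty":0,"tz":0.02,"rx":0,"ry":0,"rz":-0.0105,"fingers":0.55},
  {"tx":0.0146,"ty":0,"tz":0.09,"rx":0,"ry":0,"rz":-0.0105,"fingers":0.55},
  {"tx":0.0146,"ty":0,"tz":0.146,"rx":0,"ry":0,"rz":-0.0105,"fingers":0.55},
  {"tx":0.0146,"ty":0,"tz":0.146,"rx":0,"ry":0,"rz":-0.0105,"fingers":0.55},
  {"tx":0.0146,"ty":0,"tz":0.146,"rx":0,"ry":0,"rz":-0.0105,"fingers":1},
  {"tx":0.0146,"ty":0,"tz":0.146,"rx":0,"ry":0,"rz":-0.0105,"fingers":1},
  {"tx":0.0146,"ty":0,"tz":0.146,"rx":0,"ry":0,"rz":-0.0105,"fingers":1},
  {"tx":0.0146,"ty":0,"tz":0.146,"rx":0,"ry":0,"rz":-0.0105,"fingers":1},
], force=30)

```text
time: 15.55
eef_pos: [0.6244, 0.2206, 0.0627]
orientation: [[-0.139, 0.99, 0.002], [0.99, 0.139, -0.001], [-0.001, 0.002, -1.0]]
wrist_force: [2.0, -5.9, 1.1]
width: 0.203
```

Run:
```python
from h import *
s=r.sense();print(s['eef_pos'],s['width'],s['wrist_force'])
plan((.6236,.2208,.20,97.9),(.5705,-.1985,.20,83.2))
```

```text
[0.6244 0.2206 0.0627] 0.2027641022916302 [ 2.0319 -5.8792  1.1472]
(0.6236, 0.2208, 0.2, 97.9) t [ 0.0003 -0.0011 -0.2747] r [0.0023 0.0013 0.0022]
(0.5705, -0.1985, 0.2, 83.2) t [-0.8154 -0.223  -0.2742] r [0.0024 0.001  0.3289]
```

step_arm([
  {"tx":0,"ty":0,"tz":-0.1,"rx":0,"ry":0,"rz":0,"fingers":1},
  {"tx":0,"ty":0,"tz":-0.2,"rx":0,"ry":0,"rz":0,"fingers":1},
  {"tx":-0.06,"ty":-0.02,"tz":-0.274,"rx":0,"ry":0,"rz":0,"fingers":1},
  {"tx":-0.18,"ty":-0.05,"tz":-0.274,"rx":0,"ry":0,"rz":0.06,"fingers":1},
  {"tx":-0.3,"ty":-0.08,"tz":-0.274,"rx":0,"ry":0,"rz":0.12,"fingers":1},
  {"tx":-0.42,"ty":-0.11,"tz":-0.274,"rx":0,"ry":0,"rz":0.18,"fingers":1},
  {"tx":-0.54,"ty":-0.15,"tz":-0.274,"rx":0,"ry":0,"rz":0.24,"fingers":1},
  {"tx":-0.6,"ty":-0.165,"tz":-0.274,"rx":0,"ry":0,"rz":0.28,"fingers":1},
])

```text
time: 16.55
eef_pos: [0.5824, -0.0896, 0.1989]
orientation: [[0.084, 0.996, -0.0], [0.996, -0.084, 0.0], [0.0, -0.0, -1.0]]
wrist_force: [-0.2, 0.3, -1.4]
width: 0.201
```

Run:
```python
from h import *
s=r.sense();print(s['eef_pos'],s['width'],s['wrist_force'])
plan((.5705,-.1985,.125,83.2))
```

```text
[ 0.5824 -0.0896  0.1989] 0.2007434666065635 [-0.1622  0.2751 -1.4188]
(0.5705, -0.1985, 0.125, 83.2) t [-0.2191 -0.0054  0.1476] r [-0.0004 -0.0006  0.0441]
```

step_arm([
  {"tx":-0.11,"ty":-0.0,"tz":0,"rx":0,"ry":0,"rz":0.0441,"fingers":1},
  {"tx":-0.225,"ty":-0.005,"tz":0,"rx":0,"ry":0,"rz":0.0441,"fingers":1},
  {"tx":-0.225,"ty":-0.005,"tz":0.08,"rx":0,"ry":0,"rz":0.0441,"fingers":1},
  {"tx":-0.225,"ty":-0.005,"tz":0.147,"rx":0,"ry":0,"rz":0.0441,"fingers":1},
  {"tx":-0.225,"ty":-0.005,"tz":0.147,"rx":0,"ry":0,"rz":0.0441,"fingers":1},
  {"tx":-0.225,"ty":-0.005,"tz":0.147,"rx":0,"ry":0,"rz":0.0441,"fingers":1},
])

```text
time: 17.3
eef_pos: [0.5725, -0.1989, 0.1261]
orientation: [[0.115, 0.993, 0.001], [0.993, -0.115, 0.0], [0.0, 0.001, -1.0]]
wrist_force: [0.8, 0.1, -1.1]
width: 0.201
```

Run:
```python
from h import *
s=r.sense();print(s['eef_pos'],s['width'],s['wrist_force'])
plan((.5705,-.1985,.10,83.2))
```

```text
[ 0.5725 -0.1989  0.1261] 0.20056922928632007 [ 0.7594  0.0829 -1.0707]
(0.5705, -0.1985, 0.1, 83.2) t [ 0.0002 -0.0041  0.0521] r [ 0.0011 -0.0005  0.0049]
```

step_arm([
  {"tx":0,"ty":0,"tz":0.02,"rx":0,"ry":0,"rz":0.005,"fingers":1},
  {"tx":0,"ty":0,"tz":0.035,"rx":0,"ry":0,"rz":0.005,"fingers":1},
  {"tx":0,"ty":0,"tz":0.05,"rx":0,"ry":0,"rz":0.005,"fingers":1},
  {"tx":0,"ty":0,"tz":0.06,"rx":0,"ry":0,"rz":0.005,"fingers":1},
  {"tx":0,"ty":0,"tz":0.06,"rx":0,"ry":0,"rz":0.005,"fingers":1},
], force=20)

```text
time: 17.92
eef_pos: [0.5714, -0.1988, 0.0941]
orientation: [[0.119, 0.993, -0.001], [0.993, -0.119, 0.001], [0.001, -0.002, -1.0]]
wrist_force: [-0.4, -1.9, -2.4]
width: 0.205
```

step_arm([
  {"tx":0,"ty":0,"tz":0.02,"rx":0,"ry":0,"rz":0,"fingers":1},
  {"tx":0,"ty":0,"tz":0.036,"rx":0,"ry":0,"rz":0,"fingers":1},
  {"tx":0,"ty":0,"tz":0.048,"rx":0,"ry":0,"rz":0,"fingers":1},
  {"tx":0,"ty":0,"tz":0.056,"rx":0,"ry":0,"rz":0,"fingers":1},
  {"tx":0,"ty":0,"tz":0.06,"rx":0,"ry":0,"rz":0,"fingers":1},
  {"tx":0,"ty":0,"tz":0.06,"rx":0,"ry":0,"rz":0,"fingers":1},
])

```text
time: 18.68
eef_pos: [0.573, -0.199, 0.0662]
orientation: [[0.119, 0.993, 0.002], [0.993, -0.119, 0.0], [0.0, 0.002, -1.0]]
wrist_force: [0.0, -0.7, 8.9]
width: 0.204
```

Floor reached. Release, retreat to the 8 mm boards.

step_arm([
  {"tx":0,"ty":0,"tz":0.0,"rx":0,"ry":0,"rz":0,"fingers":0.6},
  {"tx":0,"ty":0,"tz":0.0,"rx":0,"ry":0,"rz":0,"fingers":0.6},
  {"tx":0,"ty":0,"tz":-0.05,"rx":0,"ry":0,"rz":0,"fingers":0.6},
  {"tx":0,"ty":0,"tz":-0.15,"rx":0,"ry":0,"rz":0,"fingers":0.6},
  {"tx":0.1,"ty":0,"tz":-0.22,"rx":0,"ry":0,"rz":0,"fingers":0.6},
  {"tx":0.22,"ty":0,"tz":-0.22,"rx":0,"ry":0,"rz":-0.05,"fingers":0.6},
  {"tx":0.34,"ty":0,"tz":-0.22,"rx":0,"ry":0,"rz":-0.1,"fingers":0.6},
  {"tx":0.46,"ty":0,"tz":-0.22,"rx":0,"ry":0,"rz":-0.16,"fingers":0.6},
])

```text
time: 19.68
eef_pos: [0.5988, 0.0316, 0.1748]
orientation: [[-0.008, 1.0, -0.001], [1.0, 0.008, 0.001], [0.001, -0.001, -1.0]]
wrist_force: [-0.7, -0.2, -0.7]
width: 0.401
```

Run:
```python
from h import *
s=r.sense();print(s['eef_pos'],s['width'],s['wrist_force'])
plan((.6132,.2715,.13,97.7))
```

```text
[0.5988 0.0316 0.1748] 0.4013181394467303 [-0.7316 -0.1929 -0.6886]
(0.6132, 0.2715, 0.13, 97.7) t [0.4795 0.0326 0.0902] r [-0.0009 -0.0015 -0.1613]
```

step_arm([
  {"tx":0.12,"ty":0.01,"tz":0,"rx":0,"ry":0,"rz":-0.06,"fingers":0.6},
  {"tx":0.24,"ty":0.02,"tz":0,"rx":0,"ry":0,"rz":-0.12,"fingers":0.6},
  {"tx":0.36,"ty":0.03,"tz":0,"rx":0,"ry":0,"rz":-0.161,"fingers":0.6},
  {"tx":0.486,"ty":0.033,"tz":0,"rx":0,"ry":0,"rz":-0.161,"fingers":0.6},
  {"tx":0.486,"ty":0.033,"tz":0.04,"rx":0,"ry":0,"rz":-0.161,"fingers":0.6},
  {"tx":0.486,"ty":0.033,"tz":0.085,"rx":0,"ry":0,"rz":-0.161,"fingers":0.6},
  {"tx":0.486,"ty":0.033,"tz":0.085,"rx":0,"ry":0,"rz":-0.161,"fingers":0.6},
  {"tx":0.486,"ty":0.033,"tz":0.085,"rx":0,"ry":0,"rz":-0.161,"fingers":0.6},
])

```text
time: 20.68
eef_pos: [0.6141, 0.2727, 0.133]
orientation: [[-0.132, 0.991, -0.001], [0.991, 0.132, 0.001], [0.001, -0.0, -1.0]]
wrist_force: [0.2, -0.2, 0.2]
width: 0.401
```

Run:
```python
from h import *
s=r.sense();print(s['eef_pos'],s['width'],s['wrist_force'])
plan((.6132,.2715,.062,97.7))
```

```text
[0.6141 0.2727 0.133 ] 0.40123735239867653 [ 0.2117 -0.2019  0.1923]
(0.6132, 0.2715, 0.062, 97.7) t [-0.0024 -0.002   0.1421] r [-0.0005 -0.0014 -0.0021]
```

step_arm([
  {"tx":-0.0024,"ty":-0.002,"tz":0.08,"rx":0,"ry":0,"rz":-0.002,"fingers":0.6},
  {"tx":-0.0024,"ty":-0.002,"tz":0.142,"rx":0,"ry":0,"rz":-0.002,"fingers":0.6},
  {"tx":-0.0024,"ty":-0.002,"tz":0.142,"rx":0,"ry":0,"rz":-0.002,"fingers":0.6},
  {"tx":-0.0024,"ty":-0.002,"tz":0.142,"rx":0,"ry":0,"rz":-0.002,"fingers":1},
  {"tx":-0.0024,"ty":-0.002,"tz":0.142,"rx":0,"ry":0,"rz":-0.002,"fingers":1},
  {"tx":-0.0024,"ty":-0.002,"tz":0.142,"rx":0,"ry":0,"rz":-0.002,"fingers":1},
  {"tx":-0.0024,"ty":-0.002,"tz":0.142,"rx":0,"ry":0,"rz":-0.002,"fingers":1},
], force=25)

```text
time: 21.55
eef_pos: [0.6139, 0.2718, 0.0629]
orientation: [[-0.134, 0.991, 0.001], [0.991, 0.134, 0.001], [0.001, 0.002, -1.0]]
wrist_force: [-0.2, -0.2, 5.8]
width: 0.087
```

Run:
```python
from h import *
s=r.sense();print(s['eef_pos'],s['width'],s['wrist_force'])
plan((.6132,.2715,.20,97.7),(.5859,-.0693,.20,83.2))
```

```text
[0.6139 0.2718 0.0629] 0.08727739290329514 [-0.2307 -0.1736  5.848 ]
(0.6132, 0.2715, 0.2, 97.7) t [-0.     -0.001  -0.2741] r [ 0.002  -0.0016  0.0004]
(0.5859, -0.0693, 0.2, 83.2) t [-0.6681 -0.1466 -0.2752] r [ 0.0018 -0.0019  0.3226]
```

step_arm([
  {"tx":0,"ty":0,"tz":-0.1,"rx":0,"ry":0,"rz":0,"fingers":1},
  {"tx":0,"ty":0,"tz":-0.2,"rx":0,"ry":0,"rz":0,"fingers":1},
  {"tx":-0.08,"ty":-0.02,"tz":-0.275,"rx":0,"ry":0,"rz":0.03,"fingers":1},
  {"tx":-0.2,"ty":-0.045,"tz":-0.275,"rx":0,"ry":0,"rz":0.1,"fingers":1},
  {"tx":-0.32,"ty":-0.07,"tz":-0.275,"rx":0,"ry":0,"rz":0.16,"fingers":1},
  {"tx":-0.44,"ty":-0.1,"tz":-0.275,"rx":0,"ry":0,"rz":0.22,"fingers":1},
  {"tx":-0.56,"ty":-0.125,"tz":-0.275,"rx":0,"ry":0,"rz":0.29,"fingers":1},
  {"tx":-0.668,"ty":-0.147,"tz":-0.275,"rx":0,"ry":0,"rz":0.3226,"fingers":1},
])

```text
time: 22.55
eef_pos: [0.5845, -0.0715, 0.1989]
orientation: [[0.12, 0.993, -0.001], [0.993, -0.12, 0.001], [0.001, -0.001, -1.0]]
wrist_force: [0.4, -0.4, -0.3]
width: 0.089
```

step_arm([
  {"tx":0,"ty":0,"tz":0.0,"rx":0,"ry":0,"rz":0,"fingers":1},
  {"tx":0,"ty":0,"tz":0.08,"rx":0,"ry":0,"rz":0,"fingers":1},
  {"tx":0,"ty":0,"tz":0.15,"rx":0,"ry":0,"rz":0,"fingers":1},
  {"tx":0,"ty":0,"tz":0.15,"rx":0,"ry":0,"rz":0,"fingers":1},
  {"tx":0,"ty":0,"tz":0.15,"rx":0,"ry":0,"rz":0,"fingers":1},
])

```text
time: 23.18
eef_pos: [0.5858, -0.0688, 0.1248]
orientation: [[0.118, 0.993, 0.0], [0.993, -0.118, 0.001], [0.001, 0.0, -1.0]]
wrist_force: [0.2, -0.2, -1.7]
width: 0.084
```

Run:
```python
from h import *
s=r.sense();print(s['eef_pos'],s['width'],s['wrist_force'])
plan((.5859,-.0693,.10,83.2))
```

```text
[ 0.5858 -0.0688  0.1248] 0.08391645683897392 [ 0.2283 -0.2001 -1.662 ]
(0.5859, -0.0693, 0.1, 83.2) t [-0.001   0.0003  0.0497] r [ 0.0004 -0.001   0.001 ]
```

step_arm([
  {"tx":-0.001,"ty":0,"tz":0.02,"rx":0,"ry":0,"rz":0,"fingers":1},
  {"tx":-0.001,"ty":0,"tz":0.03,"rx":0,"ry":0,"rz":0,"fingers":1},
  {"tx":-0.001,"ty":0,"tz":0.04,"rx":0,"ry":0,"rz":0,"fingers":1},
  {"tx":-0.001,"ty":0,"tz":0.05,"rx":0,"ry":0,"rz":0,"fingers":1},
  {"tx":-0.001,"ty":0,"tz":0.06,"rx":0,"ry":0,"rz":0,"fingers":1},
  {"tx":-0.001,"ty":0,"tz":0.06,"rx":0,"ry":0,"rz":0,"fingers":1},
], force=20)

```text
time: 23.92
eef_pos: [0.5846, -0.0698, 0.0933]
orientation: [[0.118, 0.993, -0.002], [0.993, -0.118, 0.001], [0.001, -0.002, -1.0]]
wrist_force: [-0.8, -1.1, -0.8]
width: 0.09
```

step_arm([
  {"tx":0,"ty":0,"tz":0.02,"rx":0,"ry":0,"rz":0,"fingers":1},
  {"tx":0,"ty":0,"tz":0.036,"rx":0,"ry":0,"rz":0,"fingers":1},
  {"tx":0,"ty":0,"tz":0.048,"rx":0,"ry":0,"rz":0,"fingers":1},
  {"tx":0,"ty":0,"tz":0.056,"rx":0,"ry":0,"rz":0,"fingers":1},
  {"tx":0,"ty":0,"tz":0.06,"rx":0,"ry":0,"rz":0,"fingers":1},
  {"tx":0,"ty":0,"tz":0.06,"rx":0,"ry":0,"rz":0,"fingers":1},
])

```text
time: 24.68
eef_pos: [0.5881, -0.0702, 0.0665]
orientation: [[0.119, 0.993, 0.006], [0.993, -0.119, -0.0], [0.001, 0.006, -1.0]]
wrist_force: [-0.1, 1.2, 15.5]
width: 0.088
```

step_arm([
  {"tx":0,"ty":0,"tz":0.0,"rx":0,"ry":0,"rz":0,"fingers":0.72},
  {"tx":0,"ty":0,"tz":0.0,"rx":0,"ry":0,"rz":0,"fingers":0.72},
  {"tx":0,"ty":0,"tz":-0.05,"rx":0,"ry":0,"rz":0,"fingers":0.72},
  {"tx":0,"ty":0,"tz":-0.15,"rx":0,"ry":0,"rz":0,"fingers":0.72},
  {"tx":0.1,"ty":0,"tz":-0.22,"rx":0,"ry":0,"rz":0,"fingers":0.6},
  {"tx":0.22,"ty":0,"tz":-0.22,"rx":0,"ry":0,"rz":-0.1,"fingers":0.6},
  {"tx":0.34,"ty":0,"tz":-0.22,"rx":0,"ry":0,"rz":-0.2,"fingers":0.6},
  {"tx":0.46,"ty":0,"tz":-0.22,"rx":0,"ry":0,"rz":-0.32,"fingers":0.6},
])

```text
time: 25.68
eef_pos: [0.6121, 0.1601, 0.1737]
orientation: [[-0.135, 0.991, -0.001], [0.991, 0.135, 0.001], [0.001, -0.001, -1.0]]
wrist_force: [0.3, -0.9, -0.1]
width: 0.4
```

Run:
```python
from h import *
s=r.sense();print(s['eef_pos'],s['width'],s['wrist_force'])
plan((.5987,.3222,.13,98))
```

```text
[0.6121 0.1601 0.1737] 0.39978169452984824 [ 0.2671 -0.9425 -0.0742]
(0.5987, 0.3222, 0.13, 98) t [0.3248 0.0173 0.0877] r [-0.0012 -0.001  -0.0057]
```

step_arm([
  {"tx":0.12,"ty":0.01,"tz":0,"rx":0,"ry":0,"rz":-0.0057,"fingers":0.6},
  {"tx":0.24,"ty":0.017,"tz":0,"rx":0,"ry":0,"rz":-0.0057,"fingers":0.6},
  {"tx":0.33,"ty":0.017,"tz":0,"rx":0,"ry":0,"rz":-0.0057,"fingers":0.6},
  {"tx":0.33,"ty":0.017,"tz":0.05,"rx":0,"ry":0,"rz":-0.0057,"fingers":0.6},
  {"tx":0.33,"ty":0.017,"tz":0.085,"rx":0,"ry":0,"rz":-0.0057,"fingers":0.6},
  {"tx":0.33,"ty":0.017,"tz":0.085,"rx":0,"ry":0,"rz":-0.0057,"fingers":0.6},
  {"tx":0.33,"ty":0.017,"tz":0.085,"rx":0,"ry":0,"rz":-0.0057,"fingers":0.6},
])

```text
time: 26.55
eef_pos: [0.5994, 0.3225, 0.132]
orientation: [[-0.136, 0.991, -0.0], [0.991, 0.136, 0.001], [0.001, -0.0, -1.0]]
wrist_force: [-0.4, -0.1, 0.5]
width: 0.402
```

Run:
```python
from h import *
s=r.sense();print(s['eef_pos'],s['width'],s['wrist_force'])
plan((.5987,.3222,.062,98))
```

```text
[0.5994 0.3225 0.132 ] 0.40249133017723593 [-0.3856 -0.149   0.5373]
(0.5987, 0.3222, 0.062, 98) t [-0.0005 -0.0013  0.14  ] r [-0.0003 -0.0012 -0.0047]
```

step_arm([
  {"tx":0,"ty":-0.001,"tz":0.08,"rx":0,"ry":0,"rz":-0.004,"fingers":0.6},
  {"tx":0,"ty":-0.001,"tz":0.14,"rx":0,"ry":0,"rz":-0.004,"fingers":0.6},
  {"tx":0,"ty":-0.001,"tz":0.14,"rx":0,"ry":0,"rz":-0.004,"fingers":0.6},
  {"tx":0,"ty":-0.001,"tz":0.14,"rx":0,"ry":0,"rz":-0.004,"fingers":1},
  {"tx":0,"ty":-0.001,"tz":0.14,"rx":0,"ry":0,"rz":-0.004,"fingers":1},
  {"tx":0,"ty":-0.001,"tz":0.14,"rx":0,"ry":0,"rz":-0.004,"fingers":1},
  {"tx":0,"ty":-0.001,"tz":0.14,"rx":0,"ry":0,"rz":-0.004,"fingers":1},
], force=25)

```text
time: 27.42
eef_pos: [0.5991, 0.3235, 0.063]
orientation: [[-0.14, 0.99, 0.001], [0.99, 0.14, 0.002], [0.001, 0.002, -1.0]]
wrist_force: [-0.6, -0.8, 5.3]
width: 0.088
```

Run:
```python
from h import *
s=r.sense();print(s['eef_pos'],s['width'],s['wrist_force'])
plan((.5987,.3222,.20,98),(.5905,-.031,.20,83.2))
```

```text
[0.5991 0.3235 0.063 ] 0.0883390256798542 [-0.6478 -0.8361  5.2571]
(0.5987, 0.3222, 0.2, 98) t [-0.002  -0.0008 -0.274 ] r [ 0.002  -0.0017  0.0009]
(0.5905, -0.031, 0.2, 83.2) t [-0.6992 -0.1158 -0.2751] r [ 0.0018 -0.0019  0.3298]
```

step_arm([
  {"tx":0,"ty":0,"tz":-0.1,"rx":0,"ry":0,"rz":0,"fingers":1},
  {"tx":0,"ty":0,"tz":-0.2,"rx":0,"ry":0,"rz":0,"fingers":1},
  {"tx":-0.1,"ty":-0.02,"tz":-0.275,"rx":0,"ry":0,"rz":0.03,"fingers":1},
  {"tx":-0.22,"ty":-0.04,"tz":-0.275,"rx":0,"ry":0,"rz":0.1,"fingers":1},
  {"tx":-0.34,"ty":-0.06,"tz":-0.275,"rx":0,"ry":0,"rz":0.16,"fingers":1},
  {"tx":-0.46,"ty":-0.08,"tz":-0.275,"rx":0,"ry":0,"rz":0.22,"fingers":1},
  {"tx":-0.58,"ty":-0.1,"tz":-0.275,"rx":0,"ry":0,"rz":0.29,"fingers":1},
  {"tx":-0.699,"ty":-0.116,"tz":-0.275,"rx":0,"ry":0,"rz":0.33,"fingers":1},
])

```text
time: 28.42
eef_pos: [0.5893, -0.0329, 0.1989]
orientation: [[0.12, 0.993, -0.001], [0.993, -0.12, 0.001], [0.001, -0.001, -1.0]]
wrist_force: [0.2, 0.5, -1.0]
width: 0.087
```

step_arm([
  {"tx":0,"ty":0,"tz":0.0,"rx":0,"ry":0,"rz":0,"fingers":1},
  {"tx":0,"ty":0,"tz":0.08,"rx":0,"ry":0,"rz":0,"fingers":1},
  {"tx":0,"ty":0,"tz":0.15,"rx":0,"ry":0,"rz":0,"fingers":1},
  {"tx":0,"ty":0,"tz":0.15,"rx":0,"ry":0,"rz":0,"fingers":1},
  {"tx":0,"ty":0,"tz":0.15,"rx":0,"ry":0,"rz":0,"fingers":1},
])

```text
time: 29.05
eef_pos: [0.5903, -0.0304, 0.1248]
orientation: [[0.118, 0.993, 0.0], [0.993, -0.118, 0.001], [0.001, -0.0, -1.0]]
wrist_force: [0.6, -0.3, 0.0]
width: 0.088
```

Run:
```python
from h import *
s=r.sense();print(s['eef_pos'],s['width'],s['wrist_force'])
plan((.5905,-.031,.10,83.2))
```

```text
[ 0.5903 -0.0304  0.1248] 0.08806923984088198 [ 0.5667 -0.3017  0.0165]
(0.5905, -0.031, 0.1, 83.2) t [-0.0013  0.0006  0.0496] r [-0.0001 -0.0012  0.0008]
```

step_arm([
  {"tx":-0.001,"ty":0,"tz":0.02,"rx":0,"ry":0,"rz":0,"fingers":1},
  {"tx":-0.001,"ty":0,"tz":0.03,"rx":0,"ry":0,"rz":0,"fingers":1},
  {"tx":-0.001,"ty":0,"tz":0.04,"rx":0,"ry":0,"rz":0,"fingers":1},
  {"tx":-0.001,"ty":0,"tz":0.05,"rx":0,"ry":0,"rz":0,"fingers":1},
  {"tx":-0.001,"ty":0,"tz":0.06,"rx":0,"ry":0,"rz":0,"fingers":1},
  {"tx":-0.001,"ty":0,"tz":0.06,"rx":0,"ry":0,"rz":0,"fingers":1},
], force=20)

```text
time: 29.8
eef_pos: [0.5893, -0.0315, 0.0934]
orientation: [[0.119, 0.993, -0.002], [0.993, -0.119, 0.001], [0.001, -0.002, -1.0]]
wrist_force: [-0.6, -0.5, -1.3]
width: 0.092
```

step_arm([
  {"tx":0,"ty":0,"tz":0.02,"rx":0,"ry":0,"rz":0,"fingers":1},
  {"tx":0,"ty":0,"tz":0.036,"rx":0,"ry":0,"rz":0,"fingers":1},
  {"tx":0,"ty":0,"tz":0.048,"rx":0,"ry":0,"rz":0,"fingers":1},
  {"tx":0,"ty":0,"tz":0.056,"rx":0,"ry":0,"rz":0,"fingers":1},
  {"tx":0,"ty":0,"tz":0.059,"rx":0,"ry":0,"rz":0,"fingers":1},
  {"tx":0,"ty":0,"tz":0.059,"rx":0,"ry":0,"rz":0,"fingers":1},
])

```text
time: 30.55
eef_pos: [0.5923, -0.0319, 0.0667]
orientation: [[0.119, 0.993, 0.005], [0.993, -0.119, 0.0], [0.001, 0.005, -1.0]]
wrist_force: [-0.6, 0.1, 12.8]
width: 0.093
```

step_arm([
  {"tx":0,"ty":0,"tz":0.0,"rx":0,"ry":0,"rz":0,"fingers":0.72},
  {"tx":0,"ty":0,"tz":0.0,"rx":0,"ry":0,"rz":0,"fingers":0.72},
  {"tx":0,"ty":0,"tz":-0.05,"rx":0,"ry":0,"rz":0,"fingers":0.72},
  {"tx":0,"ty":0,"tz":-0.15,"rx":0,"ry":0,"rz":0,"fingers":0.72},
  {"tx":0,"ty":0,"tz":-0.25,"rx":0,"ry":0,"rz":0,"fingers":0.5},
  {"tx":0,"ty":0,"tz":-0.25,"rx":0,"ry":0,"rz":0,"fingers":0.5},
])

```text
time: 31.3
eef_pos: [0.5926, -0.0321, 0.1933]
orientation: [[0.119, 0.993, 0.007], [0.993, -0.119, -0.001], [0.0, 0.007, -1.0]]
wrist_force: [0.2, 0.3, -0.2]
width: 0.468
```

Run:
```python
from h import *
s=r.sense();print(s['eef_pos'],s['width'],s['wrist_force'])
t=imaging.get_image("top");sd=imaging.get_image("side")
for c in("top","side"):
    print(c,[(round(d['p'],2),np.round(d['point'],1).tolist()) for d in spotter.recognise(c,"brayer_grip")])
o=np.zeros((600,640,3),np.uint8)
o[:360]=cv2.resize(t[85:220+45,180:500],(640,360));
o[360:]=cv2.resize(sd[140:260,230:550],(640,240));cv2.imwrite("pics/c7.png",o)
# brayer zoom bits: handle mask by colour in top crop
cv2.imwrite("pics/b7.png",cv2.resize(t[165:245,200:310],None,fx=6,fy=6,interpolation=cv2.INTER_CUBIC))
```

```text
[ 0.5926 -0.0321  0.1933] 0.4680321487164004 [ 0.2141  0.2817 -0.1916]
top []
side [(0.67, [271.3, 183.3]), (0.58, [181.8, 202.8])]
```

View pics/c7.png

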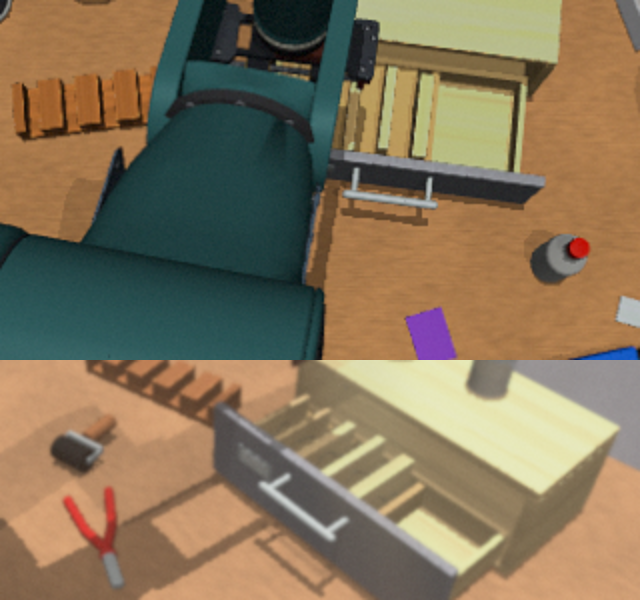

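View pics/b7.png

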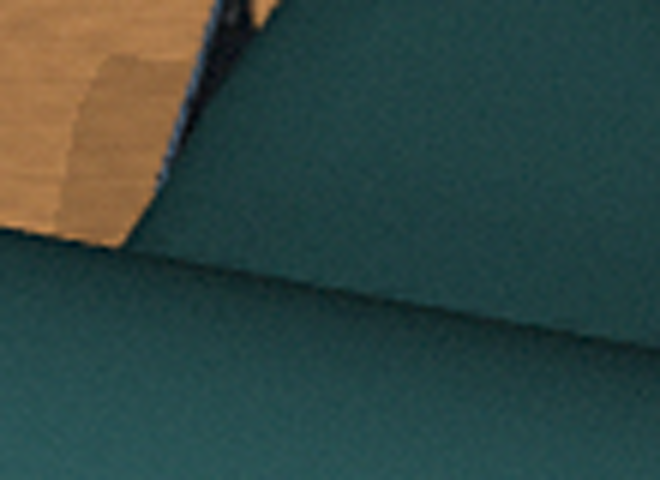

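Views c7/b7: all five boards stand in the drawer, the brayer is still near side (271,183), and the arm hides it from above. Moving the arm right to see it.

step_arm([
  {"tx":-0.1,"ty":0,"tz":-0.03,"rx":0,"ry":0,"rz":0,"fingers":0.5},
  {"tx":-0.22,"ty":0,"tz":-0.05,"rx":0,"ry":0,"rz":0,"fingers":0.5},
  {"tx":-0.34,"ty":0,"tz":-0.05,"rx":0,"ry":0,"rz":0,"fingers":0.5},
  {"tx":-0.45,"ty":0,"tz":-0.05,"rx":0,"ry":0,"rz":0,"fingers":0.5},
  {"tx":-0.45,"ty":0,"tz":-0.05,"rx":0,"ry":0,"rz":0,"fingers":0.5},
])

```text
time: 32.12
eef_pos: [0.5617, -0.2586, 0.2121]
orientation: [[0.123, 0.992, -0.003], [0.992, -0.123, 0.001], [0.001, -0.003, -1.0]]
wrist_force: [-0.1, 0.8, -0.2]
width: 0.5
```

Run:
```python
from h import *
s=r.sense();print(s['eef_pos'],s['width'])
t=imaging.get_image("top");cv2.imwrite("pics/top8.png",t);sd=imaging.get_image("side");cv2.imwrite("pics/side8.png",sd)
for c in("top","side"):
    for d in spotter.masks_of(c,"brayer_grip"):
        ys,xs=np.nonzero(d['mask']);P=onz(c,np.c_[xs,ys],.025)[:,:2]*1000
        print(c,round(d['p'],2),d['point'],len(xs),cv2.minAreaRect(P.astype(np.float32)))
a=cv2.absdiff(t,cv2.imread("pics/top0.png"))[165:245,200:310].max(2);print("diff",(a>40).sum())
im=cv2.resize(t[165:245,200:310],None,fx=6,fy=6,interpolation=cv2.INTER_CUBIC);cv2.imwrite("pics/b8.png",im)
```

```text
[ 0.5617 -0.2586  0.2121] 0.4996184343908527
top 0.46 [176.3, 311.9] 106 ((144.88124084472656, 347.76129150390625), (36.12046432495117, 24.13900375366211), 2.509463310241699)
side 0.9 [270.9, 184.9] 466 ((428.63037109375, 189.65835571289062), (125.85115051269531, 73.49847412109375), 31.506195068359375)
side 0.7 [186.2, 202.4] 665 ((208.27125549316406, 283.5373840332031), (119.7850112915039, 70.03297424316406), 47.83795166015625)
side 0.25 [411.9, 188.5] 416 ((666.1530151367188, -128.1551971435547), (48.36509704589844, 118.20122528076172), 84.78385162353516)
side 0.2 [395.3, 184.8] 328 ((665.861083984375, -80.3245620727539), (45.231361389160156, 104.24217224121094), 83.36268615722656)
diff 8722
```

View pics/b8.png

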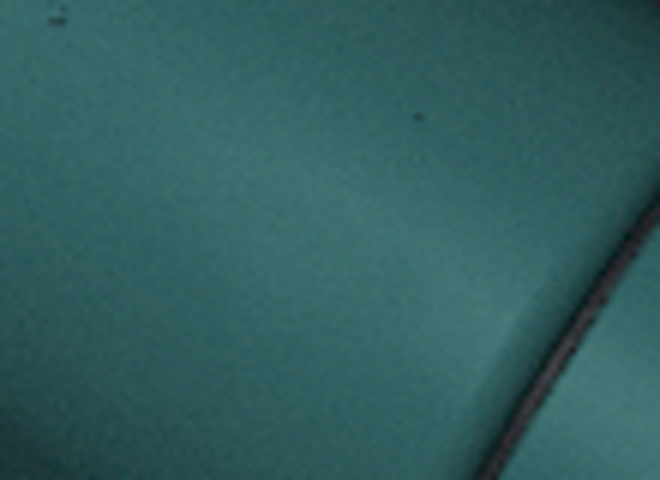

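The arm's elbow still hides the brayer from above, so I'll use the side camera: compare against the first picture to see whether it moved, and take its pose from the clear first top view.

Run:
```python
from h import *
a=cv2.imread("pics/side0.png");b=cv2.imread("pics/side8.png")
f=lambda i:cv2.cvtColor(i,cv2.COLOR_BGR2GRAY)
tpl=f(a)[166:200,250:294]
res=cv2.matchTemplate(f(b)[150:220,230:320],tpl,cv2.TM_CCOEFF_NORMED);print("match",res.max(),np.unravel_index(res.argmax(),res.shape),"expect (16,20)")
# rotated templates not needed if match high. handle pose from top0 by colour
t=cv2.imread("pics/top0.png");s=6
c=cv2.resize(t[165:245,200:310],None,fx=s,fy=s,interpolation=cv2.INTER_CUBIC);h=cv2.cvtColor(c,cv2.COLOR_BGR2HSV)
rub=(c.max(2)<55).astype(np.uint8)
def big(m,z,n):
    k,l,st,_=cv2.connectedComponentsWithStats(m)
    for i in np.argsort(-st[1:,4])[:2]+1:
        ys,xs=np.nonzero(l==i);P=onz("top",np.c_[(xs+.5)/s-.5+200,(ys+.5)/s-.5+165],z)[:,:2]*1000
        print(n,st[i],cv2.minAreaRect(P.astype(np.float32)))
big(rub,.03,"rubber")
x=[(c[y,250],h[y,250],y) for y in range(90,220,15)];print(x)
x=[(h[130,xx].tolist(),xx) for xx in range(200,310,8)];print(x)
```

```text
match 0.98068637 (np.int64(16), np.int64(20)) expect (16,20)
rubber [  203   234   136    97 10669] ((403.0408630371094, 179.35211181640625), (38.65625762939453, 59.261390686035156), 6.671381950378418)
rubber [ 619    0   41   54 1891] ((519.7559204101562, 19.421634674072266), (24.275684356689453, 17.795827865600586), 1.013387680053711)
[(array([ 44,  86, 131], dtype=uint8), array([ 14, 169, 131], dtype=uint8), 90), (array([ 37,  84, 142], dtype=uint8), array([ 13, 189, 142], dtype=uint8), 105), (array([ 38,  85, 140], dtype=uint8), array([ 14, 186, 140], dtype=uint8), 120), (array([ 37,  84, 139], dtype=uint8), array([ 14, 187, 139], dtype=uint8), 135), (array([ 37,  84, 141], dtype=uint8), array([ 14, 188, 141], dtype=uint8), 150), (array([ 40,  87, 142], dtype=uint8), array([ 14, 183, 142], dtype=uint8), 165), (array([ 38,  86, 142], dtype=uint8), array([ 14, 187, 142], dtype=uint8), 180), (array([ 33,  83, 138], dtype=uint8), array([ 14, 194, 138], dtype=uint8), 195), (array([ 0, 18, 50], dtype=uint8), array([ 11, 255,  50], dtype=uint8), 210)]
[([15, 145, 132], 200), ([15, 147, 128], 208), ([15, 147, 132], 216), ([15, 150, 124], 224), ([13, 186, 96], 232), ([14, 196, 126], 240), ([13, 185, 139], 248), ([14, 185, 135], 256), ([14, 183, 121], 264), ([13, 187, 94], 272), ([14, 170, 60], 280), ([16, 148, 86], 288), ([15, 143, 132], 296), ([15, 140, 131], 304)]
```

Run:
```python
from h import *
t=cv2.imread("pics/top0.png");s=6
c=cv2.resize(t[165:245,200:310],None,fx=s,fy=s,interpolation=cv2.INTER_CUBIC);h=cv2.cvtColor(c,cv2.COLOR_BGR2HSV)
m=((h[...,1]>168)&(h[...,2]>75)&(h[...,0]<17)&(h[...,0]>9)).astype(np.uint8);m[:,:215]=0;m[:,295:]=0;m=cv2.morphologyEx(m,cv2.MORPH_OPEN,np.ones((9,9)))
k,l,st,_=cv2.connectedComponentsWithStats(m)
i=np.argmax(st[1:,4])+1;ys,xs=np.nonzero(l==i);P=onz("top",np.c_[(xs+.5)/s-.5+200,(ys+.5)/s-.5+165],.024)[:,:2]*1000
print(st[i],cv2.minAreaRect(P.astype(np.float32)),P.mean(0))
w,v=np.linalg.eigh(np.cov(P.T));print("axis",np.degrees(np.arctan2(*v[::-1,1])))
plan((.4619,.185,.19,97),)
```

```text
[ 228   91   52  118 5153] ((463.2744140625, 190.01351928710938), (53.963287353515625, 21.099702835083008), 7.820136070251465) [463.2269 190.057 ]
axis -173.22232431777817
(0.4619, 0.185, 0.19, 97) t [ 0.8471 -0.3032  0.0488] r [-0.0032 -0.0032 -0.306 ]
```

step_arm([
  {"tx":0.1,"ty":-0.04,"tz":0,"rx":0,"ry":0,"rz":-0.04,"fingers":0.45},
  {"tx":0.22,"ty":-0.08,"tz":0,"rx":0,"ry":0,"rz":-0.08,"fingers":0.45},
  {"tx":0.34,"ty":-0.12,"tz":0,"rx":0,"ry":0,"rz":-0.12,"fingers":0.45},
  {"tx":0.45,"ty":-0.16,"tz":0,"rx":0,"ry":0,"rz":-0.16,"fingers":0.45},
  {"tx":0.56,"ty":-0.2,"tz":0,"rx":0,"ry":0,"rz":-0.2,"fingers":0.45},
  {"tx":0.67,"ty":-0.24,"tz":0,"rx":0,"ry":0,"rz":-0.25,"fingers":0.45},
  {"tx":0.78,"ty":-0.28,"tz":0.03,"rx":0,"ry":0,"rz":-0.31,"fingers":0.45},
  {"tx":0.855,"ty":-0.3,"tz":0.08,"rx":0,"ry":0,"rz":-0.317,"fingers":0.45},
])

```text
time: 33.33
eef_pos: [0.4634, 0.191, 0.175]
orientation: [[-0.134, 0.991, 0.001], [0.991, 0.134, 0.002], [0.002, 0.001, -1.0]]
wrist_force: [-0.2, 0.4, -0.2]
width: 0.547
```

step_arm([
  {"tx":0,"ty":0,"tz":0,"rx":0,"ry":0,"rz":0,"fingers":0.45},
  {"tx":0,"ty":0,"tz":0.1,"rx":0,"ry":0,"rz":0,"fingers":0.45},
  {"tx":0,"ty":0,"tz":0.1,"rx":0,"ry":0,"rz":0,"fingers":0.45},
  {"tx":0,"ty":0,"tz":0.1,"rx":0,"ry":0,"rz":0,"fingers":0.45},
])

```text
time: 33.83
eef_pos: [0.4652, 0.1871, 0.1257]
orientation: [[-0.129, 0.992, -0.0], [0.992, 0.129, 0.001], [0.001, 0.0, -1.0]]
wrist_force: [0.7, 0.1, 0.5]
width: 0.552
```

Run:
```python
from h import *
s=r.sense();print(s['eef_pos'],s['width'])
b=imaging.get_image("side");a=cv2.imread("pics/side0.png")
f=lambda i:cv2.cvtColor(i,cv2.COLOR_BGR2GRAY)
res=cv2.matchTemplate(f(b)[150:220,230:320],f(a)[172:200,250:284],cv2.TM_CCOEFF_NORMED);print("match",res.max(),np.unravel_index(res.argmax(),res.shape),"expect (22,20)")
plan((.462,.1895,.010,97.5))
```

```text
[0.4652 0.1871 0.1257] 0.5523150820147614
match 0.80960304 (np.int64(22), np.int64(20)) expect (22,20)
(0.462, 0.1895, 0.01, 97.5) t [ 0.0053 -0.0074  0.2323] r [ 0.0019 -0.0013 -0.0015]
```

step_arm([
  {"tx":0.005,"ty":-0.007,"tz":0.1,"rx":0,"ry":0,"rz":0,"fingers":0.45},
  {"tx":0.005,"ty":-0.007,"tz":0.18,"rx":0,"ry":0,"rz":0,"fingers":0.45},
  {"tx":0.005,"ty":-0.007,"tz":0.23,"rx":0,"ry":0,"rz":0,"fingers":0.45},
  {"tx":0.005,"ty":-0.007,"tz":0.23,"rx":0,"ry":0,"rz":0,"fingers":0.45},
  {"tx":0.005,"ty":-0.007,"tz":0.23,"rx":0,"ry":0,"rz":0,"fingers":1},
  {"tx":0.005,"ty":-0.007,"tz":0.23,"rx":0,"ry":0,"rz":0,"fingers":1},
  {"tx":0.005,"ty":-0.007,"tz":0.23,"rx":0,"ry":0,"rz":0,"fingers":1},
  {"tx":0.005,"ty":-0.007,"tz":0.23,"rx":0,"ry":0,"rz":0,"fingers":1},
], force=35)

```text
time: 34.88
eef_pos: [0.4621, 0.1896, 0.0106]
orientation: [[-0.13, 0.992, 0.002], [0.992, 0.13, 0.001], [0.001, 0.002, -1.0]]
wrist_force: [0.3, -0.9, 6.5]
width: 0.262
```

Run:
```python
from h import *
s=r.sense();print(s['eef_pos'],s['width'],s['wrist_force'])
plan((.462,.1895,.17,97.5),(.580,-.272,.17,83.2))
```

```text
[0.4621 0.1896 0.0106] 0.2620644435964193 [ 0.2943 -0.8764  6.4737]
(0.462, 0.1895, 0.17, 97.5) t [ 0.0001  0.0004 -0.3188] r [ 0.0025 -0.0013 -0.0009]
(0.58, -0.272, 0.17, 83.2) t [-0.9457  0.1146 -0.3196] r [ 0.0023 -0.0016  0.3168]
```

step_arm([
  {"tx":0,"ty":0,"tz":-0.1,"rx":0,"ry":0,"rz":0,"fingers":1},
  {"tx":0,"ty":0,"tz":-0.22,"rx":0,"ry":0,"rz":0,"fingers":1},
  {"tx":-0.04,"ty":0.01,"tz":-0.32,"rx":0,"ry":0,"rz":0.0,"fingers":1},
  {"tx":-0.14,"ty":0.03,"tz":-0.34,"rx":0,"ry":0,"rz":0.05,"fingers":1},
  {"tx":-0.26,"ty":0.05,"tz":-0.34,"rx":0,"ry":0,"rz":0.1,"fingers":1},
  {"tx":-0.38,"ty":0.07,"tz":-0.34,"rx":0,"ry":0,"rz":0.15,"fingers":1},
  {"tx":-0.5,"ty":0.09,"tz":-0.34,"rx":0,"ry":0,"rz":0.2,"fingers":1},
  {"tx":-0.6,"ty":0.11,"tz":-0.34,"rx":0,"ry":0,"rz":0.24,"fingers":1},
])

```text
time: 35.88
eef_pos: [0.5544, -0.1032, 0.1792]
orientation: [[0.06, 0.998, -0.001], [0.998, -0.06, 0.001], [0.001, -0.001, -1.0]]
wrist_force: [1.2, 1.1, -2.0]
width: 0.264
```

step_arm([
  {"tx":-0.1,"ty":-0.0,"tz":0,"rx":0,"ry":0,"rz":0.04,"fingers":1},
  {"tx":-0.2,"ty":-0.0,"tz":0,"rx":0,"ry":0,"rz":0.077,"fingers":1},
  {"tx":-0.3,"ty":-0.0,"tz":0,"rx":0,"ry":0,"rz":0.077,"fingers":1},
  {"tx":-0.34,"ty":-0.0,"tz":0,"rx":0,"ry":0,"rz":0.077,"fingers":1},
  {"tx":-0.34,"ty":-0.0,"tz":0,"rx":0,"ry":0,"rz":0.077,"fingers":1},
  {"tx":-0.34,"ty":-0.0,"tz":0,"rx":0,"ry":0,"rz":0.077,"fingers":1},
])

```text
time: 36.62
eef_pos: [0.5442, -0.269, 0.1789]
orientation: [[0.118, 0.993, -0.001], [0.993, -0.118, 0.002], [0.002, -0.002, -1.0]]
wrist_force: [-0.1, 0.6, -1.1]
width: 0.265
```

Run:
```python
from h import *
s=r.sense();print(s['eef_pos'],s['width'],s['wrist_force'])
plan((.5795,-.2751,.03,83.2))
# drawer travel along its axis since start: bar end match in side view
a=cv2.imread("pics/top0.png");b=imaging.get_image("top");f=lambda i:cv2.cvtColor(i,cv2.COLOR_BGR2GRAY)
res=cv2.matchTemplate(f(b)[168:210,340:420],f(a)[178:200,352:400],cv2.TM_CCOEFF_NORMED);print(res.max(),np.unravel_index(res.argmax(),res.shape),"expect (10,12)")
```

```text
[ 0.5442 -0.269   0.1789] 0.2652364402286073 [-0.1003  0.6049 -1.149 ]
(0.5795, -0.2751, 0.03, 83.2) t [-0.0044  0.072   0.2977] r [-0.0022 -0.0027  0.0005]
0.25219607 (np.int64(4), np.int64(13)) expect (10,12)
```

step_arm([
  {"tx":-0.004,"ty":0.072,"tz":0.0,"rx":0,"ry":0,"rz":0,"fingers":1},
  {"tx":-0.004,"ty":0.072,"tz":0.08,"rx":0,"ry":0,"rz":0,"fingers":1},
  {"tx":-0.004,"ty":0.072,"tz":0.16,"rx":0,"ry":0,"rz":0,"fingers":1},
  {"tx":-0.004,"ty":0.072,"tz":0.23,"rx":0,"ry":0,"rz":0,"fingers":1},
  {"tx":-0.004,"ty":0.072,"tz":0.27,"rx":0,"ry":0,"rz":0,"fingers":1},
  {"tx":-0.004,"ty":0.072,"tz":0.285,"rx":0,"ry":0,"rz":0,"fingers":1},
  {"tx":-0.004,"ty":0.072,"tz":0.29,"rx":0,"ry":0,"rz":0,"fingers":1},
])

```text
time: 37.55
eef_pos: [0.5802, -0.276, 0.0343]
orientation: [[0.118, 0.993, -0.001], [0.993, -0.118, 0.001], [0.001, -0.001, -1.0]]
wrist_force: [0.7, -1.4, -2.4]
width: 0.266
```

step_arm([
  {"tx":0,"ty":0,"tz":0.007,"rx":0,"ry":0,"rz":0,"fingers":1},
  {"tx":0,"ty":0,"tz":0.014,"rx":0,"ry":0,"rz":0,"fingers":1},
  {"tx":0,"ty":0,"tz":0.014,"rx":0,"ry":0,"rz":0,"fingers":1},
])

```text
time: 37.92
eef_pos: [0.5799, -0.277, 0.0273]
orientation: [[0.119, 0.993, -0.0], [0.993, -0.119, 0.001], [0.001, -0.001, -1.0]]
wrist_force: [-0.1, -0.4, -1.6]
width: 0.267
```

step_arm([
  {"tx":0,"ty":0,"tz":0.004,"rx":0,"ry":0,"rz":0,"fingers":1},
  {"tx":0,"ty":0,"tz":0.004,"rx":0,"ry":0,"rz":0,"fingers":0.58},
  {"tx":0,"ty":0,"tz":0.004,"rx":0,"ry":0,"rz":0,"fingers":0.58},
  {"tx":0,"ty":0,"tz":-0.05,"rx":0,"ry":0,"rz":0,"fingers":0.58},
  {"tx":0,"ty":0,"tz":-0.15,"rx":0,"ry":0,"rz":0,"fingers":0.58},
  {"tx":0,"ty":0,"tz":-0.25,"rx":0,"ry":0,"rz":0,"fingers":0.7},
  {"tx":0,"ty":0,"tz":-0.35,"rx":0,"ry":0,"rz":0,"fingers":0.75},
  {"tx":0.1,"ty":-0.05,"tz":-0.37,"rx":0,"ry":0,"rz":0,"fingers":0.75},
])

```text
time: 38.92
eef_pos: [0.5649, -0.2281, 0.2166]
orientation: [[0.122, 0.993, 0.008], [0.993, -0.122, -0.005], [-0.004, 0.009, -1.0]]
wrist_force: [0.3, 1.4, -0.3]
width: 0.25
```

step_arm([
  {"tx":0.12,"ty":-0.06,"tz":0,"rx":0,"ry":0,"rz":0.2,"fingers":0.75},
  {"tx":0.24,"ty":-0.12,"tz":0,"rx":0,"ry":0,"rz":0.4,"fingers":0.75},
  {"tx":0.36,"ty":-0.2,"tz":0,"rx":0,"ry":0,"rz":0.6,"fingers":0.75},
  {"tx":0.44,"ty":-0.28,"tz":0,"rx":0,"ry":0,"rz":0.8,"fingers":0.75},
  {"tx":0.44,"ty":-0.3,"tz":0,"rx":0,"ry":0,"rz":1.0,"fingers":0.75},
  {"tx":0.44,"ty":-0.3,"tz":0,"rx":0,"ry":0,"rz":1.0,"fingers":0.75},
  {"tx":0.44,"ty":-0.3,"tz":0,"rx":0,"ry":0,"rz":1.0,"fingers":0.75},
])

```text
time: 39.8
eef_pos: [0.4396, 0.0111, 0.2128]
orientation: [[0.784, 0.62, 0.001], [0.62, -0.784, 0.0], [0.001, 0.0, -1.0]]
wrist_force: [0.1, 0.0, -0.2]
width: 0.245
```

Run:
```python
from h import *
s=r.sense();print(s['eef_pos'],s['joint_positions'],s['width'])
sd=imaging.get_image("side");t=imaging.get_image("top");cv2.imwrite("pics/top9.png",t)
o=np.zeros((600,600,3),np.uint8);o[:330]=cv2.resize(sd[150:282,315:555],(600,330),interpolation=cv2.INTER_CUBIC)
o[330:]=cv2.resize(t[95:212,290:550],(600,270),interpolation=cv2.INTER_CUBIC);cv2.imwrite("pics/c9.png",o)
plan((.457,-.155,.16,-6.8))
```

```text
[0.4396 0.0111 0.2128] [-0.1324  0.1356  1.851   0.0005  1.154  -0.8018] 0.24467002247545572
(0.457, -0.155, 0.16, -6.8) t [-0.1781  0.2821  0.1051] r [-0.0005 -0.0005  1.0007]
```

View pics/c9.png

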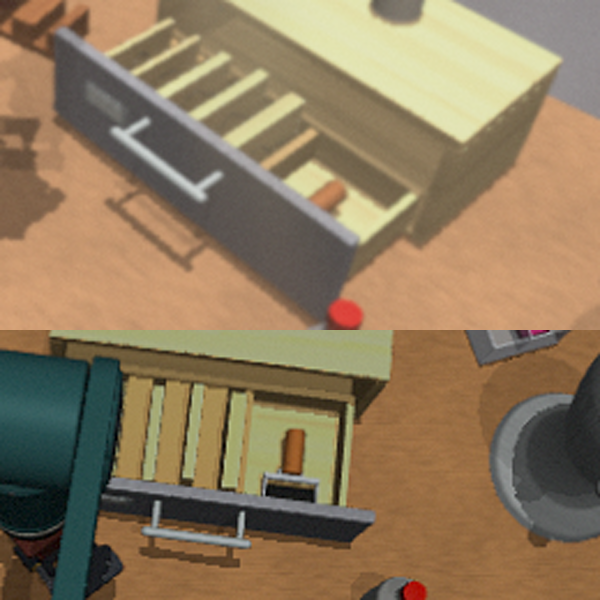

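All five boards stand in their slots and the brayer lies in the tray (c9: handle at (293,450), roller (290,490)); the bottle is upright. Next is the bar.

Run:
```python
from h import *
k=.43333
for p in((143,533),(250,544)):print("bar",onz("top",[[290+p[0]*k,95+(p[1]-330)*k]],.097))
b=onz("top",[[290+196.5*k,95+208.5*k]],.097)[0];print(b)
for n,u in(("spool front",(347,72)),("jar front",(404,70)),("cab front edge L",(314,112)),("cab front R",(456,130))):print(n,onz("top",[u],.14))
e=np.array([.993,-.1184]);print("final",b[:2]+.165*e)
plan((b[0],b[1],.15,-6.8))
```

```text
bar [[ 0.4694 -0.0987  0.097 ]]
bar [[ 0.4587 -0.215   0.097 ]]
[ 0.464  -0.1568  0.097 ]
spool front [[ 0.7486 -0.084   0.14  ]]
jar front [[ 0.7569 -0.2297  0.14  ]]
cab front edge L [[ 0.6397 -0.0018  0.14  ]]
cab front R [[ 0.5987 -0.356   0.14  ]]
final [ 0.6279 -0.1764]
(np.float64(0.46402798965263226), np.float64(-0.15681922258617575), 0.15, -6.8) t [-0.1693  0.2936  0.1251] r [-0.0005 -0.0005  1.0007]
```

step_arm([
  {"tx":-0.08,"ty":0.1,"tz":0.0,"rx":0,"ry":0,"rz":0.2,"fingers":0.7},
  {"tx":-0.17,"ty":0.2,"tz":0.0,"rx":0,"ry":0,"rz":0.4,"fingers":0.7},
  {"tx":-0.17,"ty":0.294,"tz":0.05,"rx":0,"ry":0,"rz":0.6,"fingers":0.7},
  {"tx":-0.17,"ty":0.294,"tz":0.1,"rx":0,"ry":0,"rz":0.8,"fingers":0.7},
  {"tx":-0.17,"ty":0.294,"tz":0.125,"rx":0,"ry":0,"rz":1.0,"fingers":0.7},
  {"tx":-0.17,"ty":0.294,"tz":0.125,"rx":0,"ry":0,"rz":1.0,"fingers":0.7},
  {"tx":-0.17,"ty":0.294,"tz":0.125,"rx":0,"ry":0,"rz":1.0,"fingers":0.7},
  {"tx":-0.17,"ty":0.294,"tz":0.125,"rx":0,"ry":0,"rz":1.0,"fingers":0.7},
])

```text
time: 40.9
eef_pos: [0.463, -0.1566, 0.1506]
orientation: [[0.993, -0.117, 0.001], [-0.117, -0.993, 0.0], [0.001, -0.0, -1.0]]
wrist_force: [0.0, 0.3, -0.0]
width: 0.301
```

Run:
```python
from h import *
s=r.sense();print(s['eef_pos'],s['width'],s['joint_positions'],s['qd'])
plan((.4635,-.1568,.077,-6.8))
```

```text
[ 0.463  -0.1566  0.1506] 0.3006799394013631 [-0.468   0.2844  1.8327  0.0005  1.0239 -0.3512] [ 0.0033 -0.0031  0.0049 -0.0001 -0.0015  0.0094]
(0.4635, -0.1568, 0.077, -6.8) t [0.0009 0.0003 0.1472] r [-0.0002 -0.001   0.0022]
```

step_arm([
  {"tx":0.001,"ty":0,"tz":0.06,"rx":0,"ry":0,"rz":0,"fingers":0.72},
  {"tx":0.001,"ty":0,"tz":0.11,"rx":0,"ry":0,"rz":0,"fingers":0.72},
  {"tx":0.001,"ty":0,"tz":0.147,"rx":0,"ry":0,"rz":0,"fingers":0.72},
  {"tx":0.001,"ty":0,"tz":0.147,"rx":0,"ry":0,"rz":0,"fingers":0.72},
  {"tx":0.001,"ty":0,"tz":0.147,"rx":0,"ry":0,"rz":0,"fingers":1},
  {"tx":0.001,"ty":0,"tz":0.147,"rx":0,"ry":0,"rz":0,"fingers":1},
  {"tx":0.001,"ty":0,"tz":0.147,"rx":0,"ry":0,"rz":0,"fingers":1},
  {"tx":0.001,"ty":0,"tz":0.147,"rx":0,"ry":0,"rz":0,"fingers":1},
], force=25)

```text
time: 41.9
eef_pos: [0.4641, -0.1567, 0.0774]
orientation: [[0.993, -0.119, 0.002], [-0.119, -0.993, -0.0], [0.002, 0.0, -1.0]]
wrist_force: [0.5, -0.2, 6.7]
width: 0.115
```

step_arm([
  {"tx":0.008,"ty":0,"tz":0,"rx":0,"ry":0,"rz":0,"fingers":1},
  {"tx":0.024,"ty":0,"tz":0,"rx":0,"ry":0,"rz":0,"fingers":1},
  {"tx":0.044,"ty":0,"tz":0,"rx":0,"ry":0,"rz":0,"fingers":1},
  {"tx":0.064,"ty":0,"tz":0,"rx":0,"ry":0,"rz":0,"fingers":1},
  {"tx":0.084,"ty":0,"tz":0,"rx":0,"ry":0,"rz":0,"fingers":1},
  {"tx":0.104,"ty":0,"tz":0,"rx":0,"ry":0,"rz":0,"fingers":1},
  {"tx":0.124,"ty":0,"tz":0,"rx":0,"ry":0,"rz":0,"fingers":1},
  {"tx":0.14,"ty":0,"tz":0,"rx":0,"ry":0,"rz":0,"fingers":1},
])

```text
time: 42.9
eef_pos: [0.5329, -0.165, 0.0774]
orientation: [[0.993, -0.118, 0.0], [-0.118, -0.993, -0.0], [0.0, 0.0, -1.0]]
wrist_force: [-1.7, 0.1, 8.9]
width: 0.115
```

step_arm([
  {"tx":0.016,"ty":0,"tz":0,"rx":0,"ry":0,"rz":0,"fingers":1},
  {"tx":0.032,"ty":0,"tz":0,"rx":0,"ry":0,"rz":0,"fingers":1},
  {"tx":0.048,"ty":0,"tz":0,"rx":0,"ry":0,"rz":0,"fingers":1},
  {"tx":0.064,"ty":0,"tz":0,"rx":0,"ry":0,"rz":0,"fingers":1},
  {"tx":0.08,"ty":0,"tz":0,"rx":0,"ry":0,"rz":0,"fingers":1},
  {"tx":0.092,"ty":0,"tz":0,"rx":0,"ry":0,"rz":0,"fingers":1},
  {"tx":0.1,"ty":0,"tz":0,"rx":0,"ry":0,"rz":0,"fingers":1},
  {"tx":0.1,"ty":0,"tz":0,"rx":0,"ry":0,"rz":0,"fingers":1},
])

```text
time: 43.9
eef_pos: [0.5831, -0.1711, 0.0775]
orientation: [[0.993, -0.118, 0.002], [-0.118, -0.993, -0.0], [0.002, 0.0, -1.0]]
wrist_force: [0.1, -0.7, 5.9]
width: 0.12
```

step_arm([
  {"tx":0.01,"ty":0,"tz":0,"rx":0,"ry":0,"rz":0,"fingers":1},
  {"tx":0.02,"ty":0,"tz":0,"rx":0,"ry":0,"rz":0,"fingers":1},
  {"tx":0.03,"ty":0,"tz":0,"rx":0,"ry":0,"rz":0,"fingers":1},
  {"tx":0.04,"ty":0,"tz":0,"rx":0,"ry":0,"rz":0,"fingers":1},
])

```text
time: 44.4
eef_pos: [0.5995, -0.1731, 0.0774]
orientation: [[0.993, -0.118, -0.005], [-0.118, -0.993, 0.001], [-0.005, 0.0, -1.0]]
wrist_force: [-8.9, 0.1, 14.2]
width: 0.122
```

step_arm([
  {"tx":0.005,"ty":0,"tz":0,"rx":0,"ry":0,"rz":0,"fingers":1},
  {"tx":0.01,"ty":0,"tz":0,"rx":0,"ry":0,"rz":0,"fingers":1},
  {"tx":0.015,"ty":0,"tz":0,"rx":0,"ry":0,"rz":0,"fingers":1},
  {"tx":0.02,"ty":0,"tz":0,"rx":0,"ry":0,"rz":0,"fingers":1},
])

```text
time: 44.9
eef_pos: [0.6076, -0.174, 0.0774]
orientation: [[0.993, -0.118, -0.008], [-0.118, -0.993, 0.001], [-0.008, -0.0, -1.0]]
wrist_force: [-16.1, -0.7, 21.0]
width: 0.119
```

step_arm([
  {"tx":0.005,"ty":0,"tz":0,"rx":0,"ry":0,"rz":0,"fingers":1},
  {"tx":0.01,"ty":0,"tz":0,"rx":0,"ry":0,"rz":0,"fingers":1},
])

```text
time: 45.15
eef_pos: [0.6076, -0.1739, 0.0772]
orientation: [[0.993, -0.117, -0.018], [-0.117, -0.993, 0.003], [-0.018, -0.0, -1.0]]
wrist_force: [-27.1, -1.8, 29.9]
width: 0.116
```

step_arm([
  {"tx":-0.01,"ty":0,"tz":0,"rx":0,"ry":0,"rz":0,"fingers":1},
  {"tx":-0.014,"ty":0,"tz":0,"rx":0,"ry":0,"rz":0,"fingers":1},
])

```text
time: 45.4
eef_pos: [0.6076, -0.174, 0.0773]
orientation: [[0.993, -0.118, -0.004], [-0.118, -0.993, 0.001], [-0.004, -0.0, -1.0]]
wrist_force: [-3.8, -1.0, 7.7]
width: 0.115
```

Run:
```python
from h import *
T=lambda u:[(u[0]+.5)/2.85-.5+180,(u[1]+.5)/2.85-.5+90]
e=np.array([.993,-.1184]);o=np.array([.6076,-.174])
for u in((378,25),(795,75)):
    p=onz("top",[T(u)],.14)[0];print(p,"ahead of bar",(p[:2]-o)@e)
sd=imaging.get_image("side");cv2.imwrite("pics/side10.png",sd);cv2.imwrite("pics/top10.png",imaging.get_image("top"))
cv2.imwrite("pics/c10.png",cv2.resize(sd[130:290,330:550],None,fx=3.6,fy=3.6,interpolation=cv2.INTER_CUBIC))
```

```text
[0.6757 0.003  0.14  ] ahead of bar 0.04664151270403743
[ 0.6357 -0.3646  0.14  ] ahead of bar 0.05046065851385792
```

step_arm([
  {"tx":-0.006,"ty":0,"tz":0,"rx":0,"ry":0,"rz":0,"fingers":1},
  {"tx":-0.006,"ty":0,"tz":0,"rx":0,"ry":0,"rz":0,"fingers":0.75},
  {"tx":-0.006,"ty":0,"tz":0,"rx":0,"ry":0,"rz":0,"fingers":0.75},
  {"tx":-0.006,"ty":0,"tz":0,"rx":0,"ry":0,"rz":0,"fingers":0.75},
])

```text
time: 46.0
eef_pos: [0.6064, -0.1733, 0.0759]
orientation: [[0.993, -0.119, -0.002], [-0.119, -0.993, 0.001], [-0.002, -0.001, -1.0]]
wrist_force: [-0.1, 0.6, 0.0]
width: 0.248
```

step_arm([
  {"tx":0,"ty":0,"tz":-0.06,"rx":0,"ry":0,"rz":0,"fingers":0.75},
  {"tx":0,"ty":0,"tz":-0.14,"rx":0,"ry":0,"rz":0,"fingers":0.75},
  {"tx":-0.08,"ty":0,"tz":-0.2,"rx":0,"ry":0,"rz":0,"fingers":0.75},
  {"tx":-0.2,"ty":-0.08,"tz":-0.24,"rx":0,"ry":0,"rz":0,"fingers":0.75},
  {"tx":-0.26,"ty":-0.2,"tz":-0.26,"rx":0,"ry":0,"rz":0,"fingers":0.75},
  {"tx":-0.26,"ty":-0.32,"tz":-0.26,"rx":0,"ry":0,"rz":0,"fingers":0.75},
  {"tx":-0.26,"ty":-0.44,"tz":-0.26,"rx":0,"ry":0,"rz":0,"fingers":0.75},
  {"tx":-0.26,"ty":-0.55,"tz":-0.26,"rx":0,"ry":0,"rz":0,"fingers":0.75},
])

```text
time: 47.0
eef_pos: [0.51, 0.1151, 0.2068]
orientation: [[0.993, -0.119, -0.0], [-0.119, -0.993, 0.001], [-0.0, -0.001, -1.0]]
wrist_force: [1.0, -0.5, 0.2]
width: 0.248
```

Run:
```python
from h import *
s=r.sense();print(s['eef_pos'],s['width'])
sd=imaging.get_image("side");t=imaging.get_image("top")
o=np.zeros((600,600,3),np.uint8);o[:330]=cv2.resize(sd[150:282,330:570],(600,330),interpolation=cv2.INTER_CUBIC)
o[330:]=cv2.resize(t[75:237,280:640],(600,270),interpolation=cv2.INTER_CUBIC);cv2.imwrite("pics/c11.png",o)
```

```text
[0.51   0.1151 0.2068] 0.2483800775907073
```

View pics/c11.png

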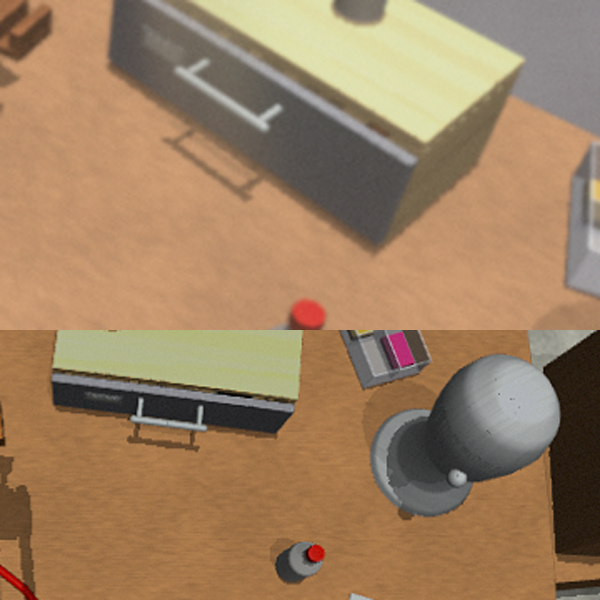

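The drawer is flush with the cabinet and the bottle is upright. One numeric check of the bar, before handing in.

Run:
```python
from h import *
t=imaging.get_image("top");g=cv2.cvtColor(t,cv2.COLOR_BGR2GRAY)
m=(g[112:142,350:412]>125)&(np.ptp(t[112:142,350:412].astype(int),axis=2)<30)
k,l,st,_=cv2.connectedComponentsWithStats(m.astype(np.uint8));print(st[1:])
for x in(370,375,381,387,392):
    c=g[122:142,x].astype(float)-60;c[c<40]=0;y=122+(c*np.arange(20)).sum()/max(c.sum(),1);print(x,round(y,1),onz("top",[[x,y]],.095)[0])
print(onz("top",[[381.1,132]],.095))
```

```text
[[ 21   0  41   6 124]
 [  9   4  45  19 196]]
370 133.1 [ 0.6009 -0.1451  0.095 ]
375 133.5 [ 0.5999 -0.158   0.095 ]
381 134.4 [ 0.5979 -0.1734  0.095 ]
387 135.0 [ 0.5965 -0.1888  0.095 ]
392 135.0 [ 0.5966 -0.2016  0.095 ]
[[ 0.6043 -0.1737  0.095 ]]
```

Run:
```python
from h import *
def bar(t,cols,r0,r1):
    g=cv2.cvtColor(t,cv2.COLOR_BGR2GRAY).astype(float);out=[]
    for x in cols:
        c=g[r0:r1,x];i=int(c.argmax());w=c[i-2:i+3]-min(c[i-2],c[i+2]);out.append(onz("top",[[x,r0+i-2+(w*np.arange(5)).sum()/w.sum()]],.095)[0][:2])
    return np.array(out)
e=np.array([.993,-.1184])
for n,t,c,a,b,o in(("before",cv2.imread("pics/top9.png"),range(362,388,4),175,195,(.4641,-.1567)),("now",imaging.get_image("top"),range(366,398,4),122,142,(.6076,-.174))):
    P=bar(t,c,a,b);print(n,((P-o)@e*1000).round(1))
```

```text
before [3.3 3.1 3.4 3.3 3.2 3.4 3.3]
now [0.9 0.8 0.9 0.6 1.  0.6 1.  0.5]
```

The bar reads within about 1–3 mm of the stop position, with measuring bias comparable. To be sure, I'll press the bar gently once more with shut fingers, so the arm cannot drag it back.

Run:
```python
from h import *
plan((.563,-.1687,.20,-6.8))
```

```text
(0.563, -0.1687, 0.2, -6.8) t [0.1709 0.5498 0.0123] r [-0.0002  0.0016  0.0039]
```

step_arm([
  {"tx":0.0,"ty":0.12,"tz":0,"rx":0,"ry":0,"rz":0,"fingers":1},
  {"tx":0.0,"ty":0.24,"tz":0,"rx":0,"ry":0,"rz":0,"fingers":1},
  {"tx":0.05,"ty":0.36,"tz":0,"rx":0,"ry":0,"rz":0,"fingers":1},
  {"tx":0.1,"ty":0.48,"tz":0,"rx":0,"ry":0,"rz":0,"fingers":1},
  {"tx":0.15,"ty":0.55,"tz":0,"rx":0,"ry":0,"rz":0,"fingers":1},
  {"tx":0.15,"ty":0.55,"tz":0.1,"rx":0,"ry":0,"rz":0,"fingers":1},
  {"tx":0.15,"ty":0.55,"tz":0.2,"rx":0,"ry":0,"rz":0,"fingers":1},
  {"tx":0.15,"ty":0.55,"tz":0.25,"rx":0,"ry":0,"rz":0,"fingers":1},
])

```text
time: 48.2
eef_pos: [0.549, -0.1701, 0.0784]
orientation: [[0.993, -0.121, -0.005], [-0.121, -0.993, 0.002], [-0.005, -0.002, -1.0]]
wrist_force: [0.3, -0.7, -0.9]
width: 0.0
```

step_arm([
  {"tx":0,"ty":0,"tz":0,"rx":0,"ry":0,"rz":0,"fingers":1},
  {"tx":0,"ty":0,"tz":0,"rx":0,"ry":0,"rz":0,"fingers":1},
  {"tx":0.02,"ty":0,"tz":0,"rx":0,"ry":0,"rz":0,"fingers":1},
  {"tx":0.04,"ty":0,"tz":0,"rx":0,"ry":0,"rz":0,"fingers":1},
  {"tx":0.05,"ty":0,"tz":0,"rx":0,"ry":0,"rz":0,"fingers":1},
  {"tx":0.05,"ty":0,"tz":0,"rx":0,"ry":0,"rz":0,"fingers":1},
])

```text
time: 48.95
eef_pos: [0.5775, -0.1716, 0.0814]
orientation: [[0.993, -0.118, -0.0], [-0.118, -0.993, 0.001], [-0.0, -0.001, -1.0]]
wrist_force: [-0.2, -0.1, -0.2]
width: 0.004
```

Approaching the bar slowly.

step_arm([
  {"tx":0.006,"ty":0,"tz":0,"rx":0,"ry":0,"rz":0,"fingers":1},
  {"tx":0.012,"ty":0,"tz":0,"rx":0,"ry":0,"rz":0,"fingers":1},
  {"tx":0.018,"ty":0,"tz":0,"rx":0,"ry":0,"rz":0,"fingers":1},
  {"tx":0.022,"ty":0,"tz":0,"rx":0,"ry":0,"rz":0,"fingers":1},
])

```text
time: 49.45
eef_pos: [0.5879, -0.1729, 0.0812]
orientation: [[0.993, -0.119, -0.001], [-0.119, -0.993, 0.001], [-0.001, -0.001, -1.0]]
wrist_force: [1.0, -0.3, -1.3]
width: 0.008
```

step_arm([
  {"tx":0.004,"ty":0,"tz":0,"rx":0,"ry":0,"rz":0,"fingers":1},
  {"tx":0.008,"ty":0,"tz":0,"rx":0,"ry":0,"rz":0,"fingers":1},
])

```text
time: 49.7
eef_pos: [0.5918, -0.1734, 0.0812]
orientation: [[0.993, -0.119, -0.001], [-0.119, -0.993, 0.001], [-0.001, -0.001, -1.0]]
wrist_force: [-0.1, -0.1, 0.5]
width: 0.009
```

step_arm([
  {"tx":0.004,"ty":0,"tz":0,"rx":0,"ry":0,"rz":0,"fingers":1},
  {"tx":0.008,"ty":0,"tz":0,"rx":0,"ry":0,"rz":0,"fingers":1},
])

```text
time: 49.95
eef_pos: [0.593, -0.1734, 0.081]
orientation: [[0.993, -0.118, -0.006], [-0.118, -0.993, 0.002], [-0.006, -0.001, -1.0]]
wrist_force: [-10.4, 0.7, 7.7]
width: 0.004
```

step_arm([
  {"tx":0.004,"ty":0,"tz":0,"rx":0,"ry":0,"rz":0,"fingers":1},
  {"tx":0.007,"ty":0,"tz":0,"rx":0,"ry":0,"rz":0,"fingers":1},
  {"tx":0.007,"ty":0,"tz":0,"rx":0,"ry":0,"rz":0,"fingers":1},
])

```text
time: 50.32
eef_pos: [0.593, -0.1732, 0.0808]
orientation: [[0.993, -0.118, -0.012], [-0.118, -0.993, 0.003], [-0.012, -0.002, -1.0]]
wrist_force: [-14.7, -0.3, 12.1]
width: 0.006
```

step_arm([
  {"tx":-0.02,"ty":0,"tz":0,"rx":0,"ry":0,"rz":0,"fingers":1},
  {"tx":-0.07,"ty":0,"tz":0,"rx":0,"ry":0,"rz":0,"fingers":1},
  {"tx":-0.1,"ty":0,"tz":-0.08,"rx":0,"ry":0,"rz":0,"fingers":1},
  {"tx":-0.12,"ty":0,"tz":-0.2,"rx":0,"ry":0,"rz":0,"fingers":1},
  {"tx":-0.14,"ty":-0.1,"tz":-0.25,"rx":0,"ry":0,"rz":0,"fingers":1},
  {"tx":-0.16,"ty":-0.22,"tz":-0.25,"rx":0,"ry":0,"rz":0,"fingers":1},
  {"tx":-0.16,"ty":-0.45,"tz":-0.25,"rx":0,"ry":0,"rz":0,"fingers":1},
  {"tx":-0.16,"ty":-0.5,"tz":-0.25,"rx":0,"ry":0,"rz":0,"fingers":1},
])

```text
time: 51.32
eef_pos: [0.5483, 0.0704, 0.207]
orientation: [[0.993, -0.119, 0.002], [-0.119, -0.993, 0.001], [0.002, -0.001, -1.0]]
wrist_force: [1.3, -0.7, 0.3]
width: 0.009
```

Run:
```python
from h import *
def bar(t,cols,r0,r1):
    g=cv2.cvtColor(t,cv2.COLOR_BGR2GRAY).astype(float);out=[]
    for x in cols:
        c=g[r0:r1,x];i=int(c.argmax());w=c[i-2:i+3]-min(c[i-2],c[i+2]);out.append(onz("top",[[x,r0+i-2+(w*np.arange(5)).sum()/w.sum()]],.095)[0][:2])
    return np.array(out)
P=bar(imaging.get_image("top"),range(366,398,4),122,142);print(((P-(.6076,-.174))@np.array([.993,-.1184])*1000).round(1))
print([(round(d['p'],2),d['point']) for d in spotter.recognise("top","glue_bottle")][:1]); s=r.sense();print(s['eef_pos'],s['wrist_force'],s['time'])
workorder.hand_in()
```

```text
[0.9 0.7 0.9 0.6 1.  0.6 1.1 0.5]
[(0.62, [458.5, 214.3])]
[0.5483 0.0742 0.2068] [ 0.6109 -0.0207  0.1711] 51.425
the job is handed in; nothing more can be done
```

All five boards are in drawer slots that fit them (8, 8, 13, 13 and 18 mm), the small hand roller is in the tray, and the drawer is shut. I handed the job in at about 51 s.

- **Boards:** Four reached the slot floor with a clear upward force. The second 13 mm board (third slot) showed none: it met a sideways force of about 5 N, and the tool ended about 4 mm lower than expected. The board probably slipped up a little in the grip. Before I shut the drawer, the pictures showed it standing like the others.
- **Roller:** I lowered it to floor height but felt no clear contact before letting go. The picture then showed it lying in the tray.
- **Drawer:** I pushed it in slowly by the bar, pressing up to about 27 N at the end, until it stopped moving. After letting go, the camera suggested the bar might be 1–3 mm short of the stop, about the size of the measuring error. I then pressed it again with shut fingers, and it stood firm at about 15 N. The bar reading afterwards was unchanged, so I take it to be fully home.
- **Glue bottle:** It is still upright where it stood.

I could not see inside the drawer once it was shut.

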